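Set up the clamp-on bracelet rail and hang the cuffs

ROBOT

A 7-joint arm with a two-finger parallel gripper is mounted at the origin on the work surface. World frame = base frame: x ahead of the robot, y to its left, z up, the work surface at z = 0. Lengths are in m, angles in degrees, forces in N, time in s.
With the tool pointing down it reaches from about 0.4 to 0.925 m from the base axis. Payload 4.1 kg.
Tool frame: the origin (TCP) lies at the very end of the fingers, on their centre line; the grasp point (between the pads) lies 19 mm behind it (pinch_z is the distance from the TCP to the grasp point, in m); z points along the fingers, y is the direction in which the jaws open and shut (so a half turn about z gives the same grasp; the last joint's range is limited). The gripper opens to 85 mm and grips with 20 to 120 N. Pads are 22 mm wide; open, the fingers measure 114 mm over their backs; the gripper's body (76 mm by 85 mm) begins 54 mm behind the grasp point. The pads swing forward as they close: fully open they stand 13 mm farther back than shut.
Start: joints at [69.271, 22.827, 2.584, 88.041, -1.071, 69.15, -2.905], TCP at [0.169, -0.628, 0.231] pointing down, gripper open.
Joint ranges: [-161.44, 161.44], [-28.35, 127.94], [-78.24, 83.42], [0, 140.83], [-78.03, 258.03], [13.02, 114.36], [-168.23, 168.23]. Speed limits (degrees/s): [147.25, 147.25, 180, 180, 180, 180, 180].

INTERFACE

Orientations are given as [roll, pitch, yaw] about the fixed x, y, z axes, in that order (R = Rz(yaw) Ry(pitch) Rx(roll)).
In Python, from cell import sense, read_camera, hand_in, pinch_z gives the robot as it stands.
- The arm moves only by the shell command python3 -m crank 'ROWS'. ROWS is JSON, a list that holds one entry, the list of rows, each a list of 7 numbers: the shift along the tool's x, y, z in m, then the turn, a rotation vector about the tool's x, y, z in degrees, then the opening, from -1 (shut) to 1 (fully open), so that 0 is half open. A call has 1 to 8 rows; each row shifts and turns the commanded pose from where the row before left it, along the tool's axes as they then stand; what a row does not reach is not made up. A row lasts 1/8 s, in which the tool goes at most 62.5 mm and 10.7 degrees, less where a joint would pass 70% of its speed; a pose out of reach is approached as far as the arm can. A call is refused whole if a number of a shift passes 0.0625 or a number of a turn 10.7, either way. A call with a gripper value outside its range is refused whole. The fingers move at their own pace and stop on an object; the grip force is fixed at half the most. Time passes only in rows, so rows that do not move let the fingers close. It gives the time, the measured TCP pose, the force and the opening at its end, in the units of the state.
- sense(): the state, without advancing time (a new reading comes with each control period).
- read_camera(name): name is "scene" or "top"; returns a dict with "color" (480x640x3 uint8, red, green, blue), "depth" (480x640 float32, m along the optical axis (not along the pixel's ray), 0 where there is no reading), "K" (3x3 intrinsics, pixels), "position" and "orientation" of the camera in the world. Camera axes: x right, y up, looking along -z (the intrinsics and any distortion apply to the point x, -y, -z); pixel columns grow to the right and rows downward; lengths in m; the calibration is good to about 2 mm. A picture is of the moment at which its call begins.
- hand_in(): hands the job in, once; it reports no verdict.
The state is a dict: "time": time; "joints": joint angles; "dq": joint speeds; "tau": joint torques, N m; "eef_pos": TCP position; "ee_rot": TCP orientation; "force": force on the tool from outside, world axes, zero at the start; "ft_torque": the same for the moment, N m; "finger_gap": finger opening in m.
Only numpy, scipy, OpenCV 4.12 (cv2) and the standard library are available. Lean on these libraries where they do the work, as an engineer would, in place of code of your own. Each camera call takes 0.05 s, during which the arm holds its last target. There are 200 camera calls.

TASK

Set up the clamp-on bracelet rail on the glass shelf: slide the flat end of the rubber tongue, lying flat on the glass, under the clamp's foot so that the foot stands over the middle of the tongue's width, then turn the clamp knob clockwise until the foot just touches the tongue and add a quarter turn, no more, or the glass may crack. Only when the clamp is tight, hang every cuff bracelet astride the bar, stone up, hanging freely side by side. Do not push the charger, flashlight, earbud case or coin holder about.

Things in the scene. Friction and masses are not known exactly. Their poses are not given: they have to be found in the camera images.
- bracket: fixed dark steel stand with clamp and rail. Origin 0 to 4 mm above the glass; x to the back, y along the bar, z up. In mm from it: column 18 x 24 at x 30, y 0, to z 92; base x 12 to 72, y -30 to 30, to z 8; clamp arm x -44 to 30, 24 wide, z 44 to 58, open to the front (-x) below; knob and foot axis upright at x -30, y 0. The glass top is at world z 0.010 m
- bar_mid (a point): on the axis of the rail, a level round steel bar of diameter 12, soft-sleeved (hung cuffs stop swinging soon), at bracket x 30, y 122, z 85 mm. The bar runs along bracket y from the column to y 235, then an end cap of diameter 15 to y 243. A hung cuff must have its middle between bracket y 30 and y 215 (93 mm either side of this point); 50 mm spacing fits four: y 52, 102, 152, 202
- foot_under (a point): centre of the underside of the clamp's foot, a round rubber disc of diameter 18 on the end of the spindle. At a start it stands 11 to 16 mm above the glass (3 to 8 mm above a tongue lying there)
- screw (a joint): angle of the clamp knob in rad, growing clockwise seen from above (tightening), range 0 to 6.6, starts at 0 to 0.8; 12 mm of spindle travel per turn. It stays where it is left; it turns with about 0.06 N m. The knob itself does not move up or down
- foot (a joint): how far the foot's rubber cushion is pressed in, in m: 0 while the foot is free, then it grows by 0.0019 per rad of knob (0.003 for a quarter turn after touch); spring 1.5 N per mm
- knob_grip (a point): centre of the knob's upright grip bar, black, 40 long x 11 thick x 22 high (11 above and 11 below this point), on a disc of diameter 38 just below the bar. The point's x axis runs along the bar
- tongue: loose black rubber protector: a flat tongue 110 long (x) x 30 wide (y) x 8 thick with an upright finger tab at its -x end. Origin: middle of the tongue's underside; z up. The tab is 28 long (x) x 11 thick (y), centred at x -40 mm, from 8 to 36 above the underside. 60 g. It goes tab to the front (tongue x along bracket x), lying on the glass
- tongue_spot (a point): point on the tongue's top, on its centre line, 20 mm from the flat end (tongue x 35, z 8 mm): this belongs below the foot
- cuff1: open wooden cuff bracelet, an upside-down U standing on its ends, 68 wide (x), 120 g. Band 34 deep (y), 6 thick; heavy brass ends 44 deep, 14 high. Origin between the ends, at their foot; z up. Arch 48 high inside, 54 outside; 48 wide inside. On top a square stone 20 x 20, z 54 to 72, to lift it by (either pair of faces). Two to four cuffs are present. Hung: cuff y along the bar, origin 43 above bracket's
- cuff2: open wooden cuff bracelet, an upside-down U standing on its ends, 68 wide (x), 120 g. Band 34 deep (y), 6 thick; heavy brass ends 44 deep, 14 high. Origin between the ends, at their foot; z up. Arch 48 high inside, 54 outside; 48 wide inside. On top a square stone 20 x 20, z 54 to 72, to lift it by (either pair of faces). Two to four cuffs are present. Hung: cuff y along the bar, origin 43 above bracket's
- cuff3: open wooden cuff bracelet, an upside-down U standing on its ends, 68 wide (x), 120 g. Band 34 deep (y), 6 thick; heavy brass ends 44 deep, 14 high. Origin between the ends, at their foot; z up. Arch 48 high inside, 54 outside; 48 wide inside. On top a square stone 20 x 20, z 54 to 72, to lift it by (either pair of faces). Two to four cuffs are present. Hung: cuff y along the bar, origin 43 above bracket's
- cuff4: open wooden cuff bracelet, an upside-down U standing on its ends, 68 wide (x), 120 g. Band 34 deep (y), 6 thick; heavy brass ends 44 deep, 14 high. Origin between the ends, at their foot; z up. Arch 48 high inside, 54 outside; 48 wide inside. On top a square stone 20 x 20, z 54 to 72, to lift it by (either pair of faces). Two to four cuffs are present. Hung: cuff y along the bar, origin 43 above bracket's
- charger: matte black portable charger, 140 x 68 x 16 mm, lying flat; origin under its middle. To be left alone
- flashlight: aluminium flashlight lying along its y, 110 long, 27 thick; origin under its middle. To be left alone
- earbuds: purple earbud case 50 x 60 x 26; origin under its middle. To be left alone
- coins: upright chrome coin holder, diameter 34, 52 high; origin under its middle. To be left alone

How it is judged (in metres and radians):
On the way, in this order (a step that is already met when the one before it is completed fails the run):
1. the tongue lies flat under the clamp's foot (horizontal distance between tongue_spot and foot_under below 0.014 m and angle between tongue's own z axis and vertical below 0.08 rad), for 0.2 s.
2. the foot touches the tongue (all of step 1 and value of joint foot above 0.0003 m), for 0.05 s.
3. a quarter turn is added after touch (within about 30 degrees) (all of step 1 and value of joint foot between 0.0019 and 0.0041 m), for 0.5 s.
4. every cuff hangs on the bar (x of cuff1 in the frame of bracket between 0.012 and 0.048 m and y of cuff1 in the frame of bracket between 0.028 and 0.218 m and z of cuff1 in the frame of bracket between 0.036 and 0.05 m and angle between each of cuff1, cuff2, cuff3, cuff4's own z axis and vertical below 0.4 rad and linear speed of each of cuff1, cuff2, cuff3, cuff4 below 0.05 m/s and x of cuff2 in the frame of bracket between 0.012 and 0.048 m and y of cuff2 in the frame of bracket between 0.028 and 0.218 m and z of cuff2 in the frame of bracket between 0.036 and 0.05 m and x of cuff3 in the frame of bracket between 0.012 and 0.048 m and y of cuff3 in the frame of bracket between 0.028 and 0.218 m and z of cuff3 in the frame of bracket between 0.036 and 0.05 m and x of cuff4 in the frame of bracket between 0.012 and 0.048 m and y of cuff4 in the frame of bracket between 0.028 and 0.218 m and z of cuff4 in the frame of bracket between 0.036 and 0.05 m), for 0.2 s.
At the end, for the whole second after the job is handed in: Tongue flat, its spot within 14 mm of the foot axis; foot cushion pressed in 1.9 to 4.1 mm (a quarter turn past touch, within about 30 degrees); every cuff present at rest astride the bar, upright within 0.4 rad, its middle 28 to 218 mm along the bar from the bracket origin (all of step 3 and all of step 4).
It fails at once if the foot is pressed more than 6 mm (half a turn past touch) (value of joint foot above 0.006 m).
It fails at once if a cuff hangs on the bar while the clamp is loose (((x of cuff1 in the frame of bracket between 0.012 and 0.048 m and y of cuff1 in the frame of bracket between 0.028 and 0.218 m and z of cuff1 in the frame of bracket between 0.036 and 0.05 m) or (x of cuff2 in the frame of bracket between 0.012 and 0.048 m and y of cuff2 in the frame of bracket between 0.028 and 0.218 m and z of cuff2 in the frame of bracket between 0.036 and 0.05 m) or (x of cuff3 in the frame of bracket between 0.012 and 0.048 m and y of cuff3 in the frame of bracket between 0.028 and 0.218 m and z of cuff3 in the frame of bracket between 0.036 and 0.05 m) or (x of cuff4 in the frame of bracket between 0.012 and 0.048 m and y of cuff4 in the frame of bracket between 0.028 and 0.218 m and z of cuff4 in the frame of bracket between 0.036 and 0.05 m)) and value of joint foot below 0.001 m).
It fails at once if the charger, flashlight, earbud case or coin holder is pushed more than 4 cm or tipped over (distance of any of charger, flashlight, earbuds, coins from where it was at the start of the episode above 0.04 m or angle between coins's own z axis and vertical above 0.6 rad).
Of cuff1, cuff2, cuff3, cuff4 only 2 to 4 are there at a start; the rules pass over those that are not, and their reading is None.
At some moment in a run one of cuff1, cuff2, cuff3, cuff4 may be knocked a few centimetres aside while the robot is not near it.
It also fails if it takes over 210 s, if anything falls off the work surface, if the arm or the gripper's body presses on something with over 40 N, if the wrist force passes 120 N, or if a joint passes its speed limit or range.

## Working session

There is one attempt and no reset: what is moved stays moved. The work goes in short steps, Python scripts to look and compute and a shell command to move; the robot and the scene stay as the last step left them, time stands still between calls to the robot, and variables do not carry over. Pictures are saved under pics/ and viewed, about 12 in all and at most 16, crops included, and the job is handed in when it is done.

```bash
ls; mkdir -p pics
cat > h.py <<'E'
import numpy as np, cv2
from scipy.spatial.transform import Rotation as R
from cell import sense, read_camera, hand_in, pinch_z
def rot(o):
    o=np.array(o,float)
    if o.shape==(3,3): return o
    if o.size==4: return R.from_quat(o).as_matrix()
    return R.from_euler('xyz',o,degrees=True).as_matrix()
def cloud(c):
    d=c['depth'];K=np.array(c['K']);v,u=np.mgrid[:480,:640]
    P=np.stack([(u-K[0,2])/K[0,0]*d,-(v-K[1,2])/K[1,1]*d,-d],-1)
    W=P@rot(c['orientation']).T+np.array(c['position']); W[d<=0]=np.nan
    return W
E
python3 - <<'E'
from h import *
print(sense(),pinch_z)
for n in('scene','top'):
    c=read_camera(n); print({k:c[k] for k in c if k not in('color','depth')})
    cv2.imwrite(f'pics/{n}0.png',c['color'][...,::-1]); np.save(n+'0.npy',cloud(c))
E
```

```text
pics
{'time': 0.0, 'joints': array([69.27119735, 22.87375856,  2.5806935 , 88.11503574, -1.07063768,
       69.14917578, -2.90455175]), 'dq': array([ 0.04228001,  0.01991663,  0.04906822, -0.01040221,  0.01855661,
       -0.03358707,  0.02442727]), 'tau': array([ 7.05713846e-04, -4.75123322e+01,  1.36512425e+00, -2.54223043e+01,
        1.16137258e-02,  9.45182779e-03, -4.48977431e-06]), 'eef_pos': array([ 0.16869753, -0.62706631,  0.23023619]), 'ee_rot': array([-1.79886509e+02,  8.83936313e-03,  1.50631527e+01]), 'force': array([ 1.1370689 , -0.86687445,  0.19203307]), 'ft_torque': array([0.02198517, 0.06684305, 0.02172893]), 'finger_gap': 0.08541968432079641} 0.0187
{'K': array([[433.11731705,   0.        , 315.88010794],
       [  0.        , 433.11731705, 237.09319081],
       [  0.        ,   0.        ,   1.        ]]), 'position': array([1.09451645, 0.1181949 , 0.78064961]), 'orientation': array([3.80441364e+01, 1.02885339e-01, 1.05483758e+02])}
{'K': array([[606.49926732,   0.        , 326.77683178],
       [  0.        , 606.49926732, 232.64714503],
       [  0.        ,   0.        ,   1.        ]]), 'position': array([0.45647922, 0.00809162, 1.50619836]), 'orientation': array([  6.02418524,  -0.85049605, -91.50493754])}
```

View pics/scene0.png

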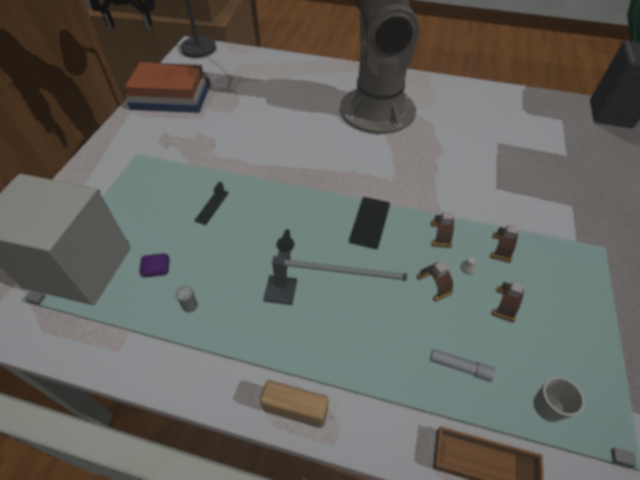

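View pics/top0.png

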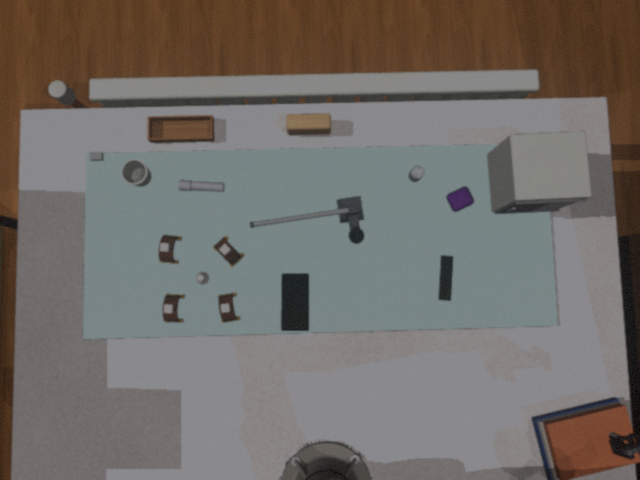

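The scene has four cuffs, top view at about (170,249), (229,251), (173,308) and (229,307). The tongue is at (446,277), with its tab end near (444,296) still to be confirmed. The bracket is at (350,210) with its knob at (356,235), and its bar runs left to (252,224). The charger is at (295,302), the flashlight at (201,186), the earbuds at (460,198), the coins at (416,173), and a small loose item at (201,278).

Run:
```python
from h import *
T=np.load('top0.npy');S=np.load('scene0.npy')
ct=cv2.imread('pics/top0.png');cs=cv2.imread('pics/scene0.png')
def st(n,W,c,box,zlo,zhi,col=None):
    u0,v0,u1,v1=box;w=W[v0:v1,u0:u1].reshape(-1,3);k=c[v0:v1,u0:u1].reshape(-1,3).astype(int)
    m=(w[:,2]>zlo)&(w[:,2]<zhi)
    if col: m&=col(k)
    w=w[m]
    if len(w)<4: print(n,'few',len(w));return
    (cx,cy),(a,b),an=cv2.minAreaRect((w[:,:2]*1000).astype(np.float32))
    print(n,len(w),'mean',w.mean(0).round(4),'rect',np.round([cx,cy,a,b,an],1),'z',np.percentile(w[:,2],[5,50,95]).round(4))
dark=lambda k:k.max(1)<60
g=T[260:300,380:420].reshape(-1,3);print('glass top',np.nanmean(g,0)); g=S[300:330,330:380].reshape(-1,3);print('glass sc',np.nanmean(g,0))
st('tongueT',T,ct,(430,248,465,306),-.1,.03,dark); st('tabT',T,ct,(430,248,465,306),.030,.1)
st('tongueS',S,cs,(185,175,240,230),-.1,.03,dark); st('tabS',S,cs,(185,170,240,230),.030,.1)
for n,b in dict(A=(155,230,190,268),B=(210,230,246,268),C=(155,290,190,326),D=(212,290,244,326)).items():
    st('cuffT'+n,T,ct,b,.03,.2); st('stoneT'+n,T,ct,b,.05,.2,lambda k:k.min(1)>95); 
for n,b in dict(A=(490,275,530,325),B=(415,255,462,305),C=(485,215,525,265),D=(425,205,460,250)).items():
    st('cuffS'+n,S,cs,b,.03,.2); st('stoneS'+n,S,cs,b,.05,.2,lambda k:k.min(1)>95)
st('small',T,ct,(190,268,212,290),.02,.2);st('smallS',S,cs,(460,255,480,275),.02,.2)
st('barT',T,ct,(246,200,336,232),.07,.2);st('barS',S,cs,(295,255,410,285),.07,.2)
st('knobT',T,ct,(340,220,372,250),.07,.2);st('knobS',S,cs,(270,225,300,255),.07,.2)
st('colT',T,ct,(330,195,370,222),.09,.2);st('baseT',T,ct,(330,190,370,225),.012,.04)
for n,b in dict(charger=(275,265,315,335),flash=(175,175,230,197),ear=(440,180,480,215),coin=(400,155,430,185)).items(): st(n,T,ct,b,.018,.2)
def up(im,b,s): return cv2.resize(im[b[1]:b[3],b[0]:b[2]],None,fx=s,fy=s,interpolation=cv2.INTER_CUBIC)
a=up(cs,(185,170,305,305),4.4); b=up(cs,(410,200,530,335),4.4)
h=min(a.shape[0],b.shape[0]);o=np.hstack([a[:h],b[:h]]);o=cv2.resize(o,(800,int(o.shape[0]*800/o.shape[1])));cv2.imwrite('pics/c1.png',np.clip(o*1.6,0,255).astype(np.uint8))
```

```text
glass top [ 0.49321957 -0.19447897  0.0103622 ]
glass sc [0.68133165 0.08164414 0.01082856]
tongueT 382 mean [ 0.5018 -0.3062  0.0186] rect [ 495.4 -306.6   27.3  104.3   83.9] z [0.0134 0.0186 0.024 ]
tabT 71 mean [ 0.4558 -0.3015  0.0449] rect [ 455.9 -302.3   12.5   27.2   82.4] z [0.0367 0.0451 0.0506]
tongueS 367 mean [ 0.5004 -0.3049  0.0195] rect [ 496.5 -306.    28.7  109.2   85.1] z [0.0167 0.0193 0.0233]
tabS 96 mean [ 0.4581 -0.3018  0.0417] rect [ 455.  -303.5   13.2   30.3   87. ] z [0.031  0.0441 0.0491]
cuffTA 398 mean [0.5811 0.3653 0.061 ] rect [582.7 367.1  36.5  64.2  82. ] z [0.0412 0.0596 0.0838]
stoneTA 86 mean [0.5826 0.3693 0.0784] rect [584.  370.4  27.5  46.3  82.3] z [0.061  0.0812 0.0864]
cuffTB 391 mean [0.5713 0.2221 0.0607] rect [572.8 225.7  63.8  36.6  42.1] z [0.0409 0.0594 0.0838]
stoneTB 75 mean [0.5731 0.2254 0.0809] rect [571.7 228.1  20.3  26.9  40. ] z [0.0636 0.0823 0.0873]
cuffTC 417 mean [0.4393 0.3561 0.0608] rect [438.8 357.2  38.6  65.2  83.5] z [0.0397 0.0595 0.0842]
stoneTC 81 mean [0.4384 0.36   0.0798] rect [440.5 362.2  27.8  35.1  8
[... 1565 characters left out ...]
 -0.0839  0.0875] rect [600.7 -86.1  41.1  34.7  17.8] z [0.0724 0.0822 0.1035]
colT 176 mean [ 0.656  -0.061   0.1035] rect [656.9 -57.   18.   64.8   4.6] z [0.0976 0.1034 0.1092]
baseT 590 mean [ 0.6776 -0.0763  0.0186] rect [676.1 -76.5  97.4  86.2  88.6] z [0.0123 0.0185 0.0259]
charger 1608 mean [0.4461 0.0647 0.0263] rect [449.2  61.3 158.9  91.    4.5] z [0.0208 0.0262 0.0318]
flash 441 mean [0.7353 0.2906 0.0329] rect [736.9 290.3 112.7  26.2  87.6] z [0.0248 0.0335 0.0397]
ear 485 mean [ 0.6875 -0.3469  0.0342] rect [ 687.4 -355.7   84.3   69.2   74.2] z [0.0244 0.035  0.0402]
coin 196 mean [ 0.7506 -0.2379  0.0546] rect [ 767.3 -242.7   67.5   65.1   85.3] z [0.0199 0.0606 0.0661]
```

View pics/c1.png

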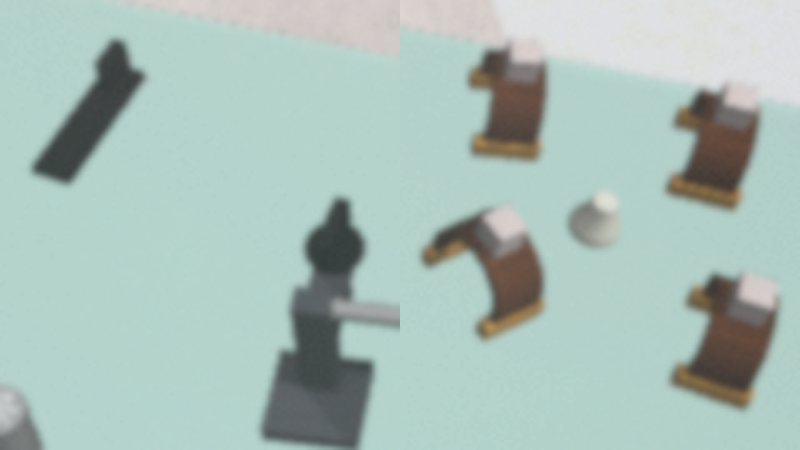

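The crop shows the tongue's tab at its robot-side end (top left, ~(115,60)) and the flat end at (55,175). The knob disc is at (335,247) with its grip bar pointing roughly toward the robot. The four cuffs are upright, and there is a small ring cone between them at (597,220).

```bash
cat > br.py <<'E'
from h import *
def fit(W,zlo,zhi,c,r):
    w=W.reshape(-1,3);w=w[(w[:,2]>zlo)&(w[:,2]<zhi)&(np.hypot(*(w[:,:2]-c).T)<r)];return w
E
python3 - <<'E'
from br import *
T=np.load('top0.npy');S=np.load('scene0.npy')
for n,W in(('T',T),('S',S)):
    w=fit(W,.085,.115,[.635,.09],.085)
    p=cv2.fitLine(w[:,:2].astype(np.float32),cv2.DIST_HUBER,0,1e-4,1e-4).ravel();print(n,'bar',p,np.degrees(np.arctan2(p[1],p[0])),'ztop',np.percentile(w[:,2],[50,90]))
    d=p[:2]*np.sign(p[1]);w=fit(W,.085,.115,[.62,.15],.08);s=(w[:,:2]-p[2:])@d;e=np.percentile(s,99);print('end',p[2:]+d*e, 'dist x', np.abs((w[:,:2]-p[2:])@[d[1],-d[0]]).max())
    for zl in(.09,.095):
        w=fit(W,zl,.12,[.602,-.085],.03);r=cv2.minAreaRect((w[:,:2]*1000).astype(np.float32));print('grip',zl,len(w),r,'ztop',np.percentile(w[:,2],[50,90]),'pca',np.linalg.eigh(np.cov(w[:,:2].T)),w.mean(0))
    w=fit(W,.07,.088,[.602,-.085],.035);print('disc',len(w),w.mean(0),(w.min(0)+w.max(0))/2,w.max(0)-w.min(0))
    w=fit(W,.095,.12,[.66,-.075],.03);print('coltop',len(w),w.mean(0),w.min(0),w.max(0),np.median(w[:,2]))
E
```

```text
T bar [ 0.12784228 -0.9917945   0.63747245  0.08542138] -82.655075 ztop [0.10304563 0.10760804]
end [0.62760662 0.16196008] dist x 0.04225702583110316
grip 0.09 85 ((599.3597412109375, -84.64740753173828), (9.748225212097168, 38.331417083740234), 88.57188415527344) ztop [0.10143842 0.10528396] pca EighResult(eigenvalues=array([1.06356467e-05, 1.33513052e-04]), eigenvectors=array([[-0.0297647 , -0.99955693],
       [-0.99955693,  0.0297647 ]])) [ 0.59931568 -0.08466222  0.10129429]
grip 0.095 83 ((599.3597412109375, -84.64740753173828), (9.748225212097168, 38.331417083740234), 88.57188415527344) ztop [0.10145784 0.1052957 ] pca EighResult(eigenvalues=array([1.04100314e-05, 1.29573728e-04]), eigenvectors=array([[-0.01454537, -0.99989421],
       [-0.99989421,  0.01454537]])) [ 0.5997212  -0.08477746  0.10145782]
disc 171 [ 0.6067445  -0.08394761  0.07793531] [ 0.60766391 -0.08493868  0.07889361] [0.05638973 0.0359898  0.01772067]
coltop 127 [ 0.65724952 -0.07019813  0.10391466] [ 0.64889906 -0.08883271  0.09550726] [ 0.66770912 -0.04634441  0.11142036] 0.10361464981348623
S bar [ 0.126
[... 375 characters left out ...]
02527578, -0.99968052],
       [-0.99968052,  0.02527578]])) [ 0.6022074  -0.08518489  0.10029922]
grip 0.095 106 ((600.1511840820312, -86.36825561523438), (11.140105247497559, 39.97490310668945), 89.18805694580078) ztop [0.10206367 0.10378005] pca EighResult(eigenvalues=array([1.16485580e-05, 1.46528247e-04]), eigenvectors=array([[-0.02937976, -0.99956832],
       [-0.99956832,  0.02937976]])) [ 0.60124349 -0.08557513  0.1015029 ]
disc 209 [ 0.60849908 -0.08273093  0.07795951] [ 0.60665441 -0.08645188  0.07908199] [0.04745791 0.03644021 0.01764517]
coltop 202 [ 0.65997066 -0.07062456  0.1037748 ] [ 0.64850158 -0.09094456  0.09520373] [ 0.66885744 -0.04526285  0.10924517] 0.10449399303789281
```

```bash
cat > go.py <<'E'
import sys
from h import *
# go.py x y z yaw : turn to make (about tool z), then shift in tool axes after that turn (world yaw = ψ, tool down)
def plan(x,y,z,yaw):
    s=sense();p=s['eef_pos'];psi=R.from_euler('xyz',s['ee_rot'],degrees=True).as_matrix()[:,0];psi=np.degrees(np.arctan2(psi[1],psi[0]))
    t=(psi-yaw+180)%360-180;d=np.array([x,y,z])-p
    a,b=np.radians(yaw),np.radians(psi)
    f=lambda q:np.array([d[0]*np.cos(q)+d[1]*np.sin(q),d[0]*np.sin(q)-d[1]*np.cos(q),-d[2]])
    print('turn %.1f'%t,'after turn shift',f(a).round(4),'before',f(b).round(4),'j7 %.1f'%s['joints'][6],'t %.2f'%s['time'],'rot',np.round(s['ee_rot'],2),'F',s['force'].round(2))
if __name__=='__main__': plan(*map(float,sys.argv[1:]))
E
python3 go.py .4562 -.3026 .08 -5.5; for i in 1 2 3; do python3 -c "
from cell import *
s=sense();print(s['eef_pos'],s['force'],s['ft_torque'])"; done
```

```text
turn 20.6 after turn shift [ 0.2551 -0.3506  0.1504] before [ 0.3619 -0.2387  0.1504] j7 -2.9 t 0.10 rot [-1.799e+02  1.000e-02  1.506e+01] F [0.4  0.03 0.13]
[ 0.16870692 -0.62712509  0.23037399] [0.3988364  0.02606756 0.12785323] [ 0.00543804 -0.00055997  0.01114172]
[ 0.16870692 -0.62712509  0.23037399] [0.3988364  0.02606756 0.12785323] [ 0.00543804 -0.00055997  0.01114172]
[ 0.16870692 -0.62712509  0.23037399] [0.3988364  0.02606756 0.12785323] [ 0.00543804 -0.00055997  0.01114172]
```

```bash
python3 -m crank '[[[0,0,0,0,0,10.3,1],[0,0,0,0,0,10.3,1],[0.0425,-0.0584,0.01,0,0,0,1],[0.0425,-0.0584,0.01,0,0,0,1],[0.0425,-0.0584,0.01,0,0,0,1],[0.0425,-0.0584,0.01,0,0,0,1],[0.0425,-0.0584,0.01,0,0,0,1],[0.0425,-0.0584,0.01,0,0,0,1]]]'; python3 go.py .4562 -.3026 .08 -5.5
```

```text
time: 1.1
eef_pos: [0.4163, -0.3481, 0.1794]
ee_rot: [180.0, 0.0, -5.5]
force: [0.2, -0.9, 0.4]
finger_gap: 0.0853
turn -0.0 after turn shift [ 0.0353 -0.0491  0.0994] before [ 0.0353 -0.0492  0.0994] j7 -61.2 t 1.10 rot [ 1.80e+02  1.00e-02 -5.55e+00] F [ 0.23 -0.9   0.38]
```

```bash
python3 -m crank '[[[0,0,0.0,0,0,0,1],[0,0,0,0,0,0,1]]]'; python3 go.py .4562 -.3026 .08 -5.5
```

```text
time: 1.35
eef_pos: [0.415, -0.35, 0.1796]
ee_rot: [180.0, 0.1, -5.5]
force: [0.1, -0.9, -0.5]
finger_gap: 0.0854
turn -0.0 after turn shift [ 0.0365 -0.0511  0.0996] before [ 0.0365 -0.0511  0.0996] j7 -60.9 t 1.35 rot [ 1.7998e+02  6.0000e-02 -5.5100e+00] F [ 0.13 -0.92 -0.51]
```

```bash
python3 -m crank '[[[0.0185,-0.0255,0.035,0,0,0,1],[0.018,-0.0256,0.035,0,0,0,1],[0,0,0.03,0,0,0,1],[0,0,0.03,0,0,0,1],[0,0,0.0276,0,0,0,1],[0,0,0,0,0,0,1]]]'; python3 go.py .4562 -.3026 .022 -5.5
```

```text
time: 2.1
eef_pos: [0.4538, -0.3035, 0.0205]
ee_rot: [-179.9, 0.3, -5.7]
force: [-0.5, 0.5, -0.3]
finger_gap: 0.0852
turn -0.2 after turn shift [ 0.0023 -0.0011 -0.0015] before [ 0.0023 -0.0011 -0.0015] j7 -69.6 t 2.10 rot [-179.94    0.28   -5.72] F [-0.54  0.46 -0.33]
```

```bash
python3 -m crank '[[[0,0,0,0,0,0,0],[0,0,0,0,0,0,-0.6],[0,0,0,0,0,0,-1],[0,0,0,0,0,0,-1],[0,0,0,0,0,0,-1],[0,0,0,0,0,0,-1]]]'
python3 - <<'E'
from h import *
c=read_camera('scene');o=cv2.resize(c['color'][120:280,130:330],None,fx=3,fy=3,interpolation=2)[...,::-1]
cv2.imwrite('pics/g1.png',np.clip(o*1.5,0,255).astype(np.uint8))
E
```

```text
time: 2.85
eef_pos: [0.4572, -0.3029, 0.023]
ee_rot: [180.0, -0.1, -5.5]
force: [-0.6, 0.1, 5.7]
finger_gap: 0.0099
```

View pics/g1.png

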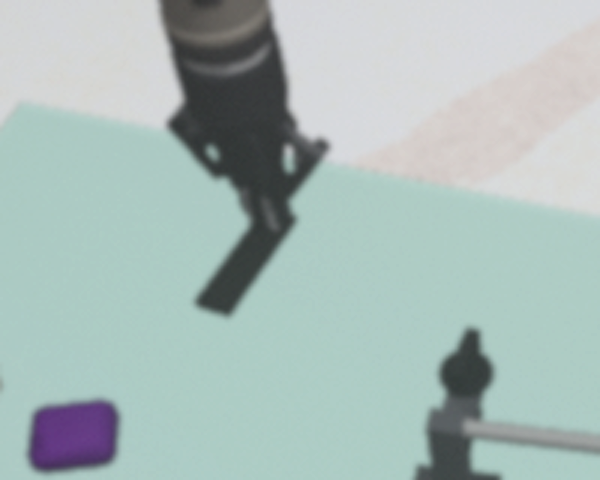

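The view shows the tab at (270,215) held between the fingers and the tongue lying straight below them. I'll lift it and carry it in front of the clamp.

```bash
python3 -m crank '[[[0,0,-0.015,0,0,0,-1],[0,0,-0.015,0,0,-6.4,-1],[0,0,0,0,0,-6.4,-1],[0,0,0,0,0,0,-1]]]'; python3 go.py .466 -.1027 .047 7.3
```

```text
time: 3.4
eef_pos: [0.4567, -0.3025, 0.0528]
ee_rot: [180.0, -0.0, 7.2]
force: [-0.2, -1.1, -0.8]
finger_gap: 0.0094
turn -0.1 after turn shift [ 0.0346 -0.197   0.0058] before [ 0.0342 -0.1971  0.0058] j7 -58.1 t 3.40 rot [ 1.7999e+02 -3.0000e-02  7.1800e+00] F [-0.25 -1.1  -0.85]
```

```bash
python3 -m crank '[[[0.007,-0.0394,0,0,0,0,-1],[0.007,-0.0394,0,0,0,0,-1],[0.007,-0.0394,0,0,0,0,-1],[0.007,-0.0394,0,0,0,0,-1],[0.007,-0.0394,0,0,0,0,-1],[0,0,0,0,0,0,-1],[0,0,0,0,0,0,-1]]]'; python3 go.py .466 -.1027 .047 7.3
python3 - <<'E'
from br import *
for n,b in(('scene',(200,180,320,300)),):
    c=read_camera(n);W=cloud(c);np.save('sc1.npy',W)
    o=cv2.resize(c['color'][b[1]:b[3],b[0]:b[2]],None,fx=5,fy=5,interpolation=2)[...,::-1];cv2.imwrite('pics/g2.png',np.clip(o*1.6,0,255).astype(np.uint8))
    k=c['color'].max(2)<60
    u,v=np.meshgrid(range(640),range(480));m=k&(v>180)&(v<300)&(u>200)&(u<320)&(W[...,2]>.03)&(W[...,2]<.065)&(W[...,0]>.48)&(W[...,0]<.575)
    w=W[m];r=cv2.minAreaRect((w[:,:2]*1000).astype(np.float32));print(len(w),r,w.mean(0))
E
```

```text
time: 4.28
eef_pos: [0.4663, -0.1032, 0.0523]
ee_rot: [180.0, 0.0, 7.2]
force: [-0.5, -0.8, -0.7]
finger_gap: 0.0099
turn -0.1 after turn shift [-0.0003 -0.0006  0.0053] before [-0.0003 -0.0006  0.0053] j7 -81.1 t 4.28 rot [1.7997e+02 2.0000e-02 7.1900e+00] F [-0.5  -0.76 -0.71]
281 ((519.14794921875, -95.27660369873047), (79.69548034667969, 25.533035278320312), 7.027297496795654) [ 0.5168601  -0.09446936  0.04836554]
```

View pics/g2.png

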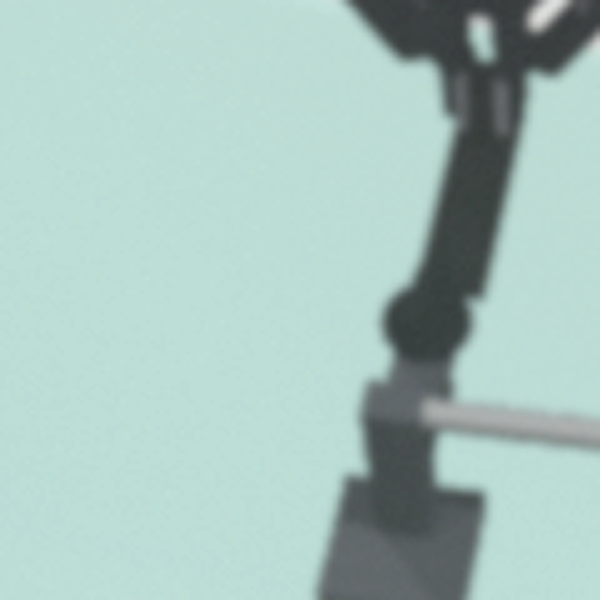

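The tongue lies on the clamp axis: yaw 7.0° and its line passes within 1 mm of the foot axis. I'll lower it, then slide it in.

```bash
python3 -m crank '[[[0,0,0.0145,0,0,0,-1],[0,0,0.0145,0,0,0,-1],[0,0,0,0,0,0,-1]]]';python3 -m crank '[[[0.012,0,0,0,0,0,-1],[0.012,0,0,0,0,0,-1],[0.012,0,0,0,0,0,-1],[0.012,0,0,0,0,0,-1],[0.012,0,0,0,0,0,-1],[0,0,0,0,0,0,-1],[0,0,0,0,0,0,-1]]]'; python3 go.py .5256 -.095 .0228 7.3
```

```text
time: 4.7
eef_pos: [0.4661, -0.1033, 0.022]
ee_rot: [-180.0, 0.1, 7.2]
force: [0.3, 0.0, -0.5]
finger_gap: 0.0097
time: 5.58
eef_pos: [0.5255, -0.0952, 0.0231]
ee_rot: [180.0, 0.1, 7.3]
force: [-0.4, -1.1, -0.2]
finger_gap: 0.0099
turn -0.0 after turn shift [ 0.0001 -0.0002  0.0003] before [ 0.0001 -0.0002  0.0003] j7 -83.9 t 5.58 rot [1.80e+02 6.00e-02 7.26e+00] F [-0.4  -1.11 -0.23]
```

Slid in with no resistance. To measure the foot gap, I'll press down to find the glass and then lift the tongue against the foot in small steps, reading force and moment.

```bash
cat > rd.py <<'E'
from h import *
s=sense();print('z %.2f'%(1e3*s['eef_pos'][2]),'F',s['force'].round(2),'T',s['ft_torque'].round(3),'tau',s['tau'].round(3)[[1,3,5,6]],'rp',s['ee_rot'].round(2)[:2],'t',s['time'])
E
C="python3 -m crank"; r(){ python3 rd.py; }; r
python3 -m crank '[[[0,0,0.0005,0,0,0,-1],[0,0,0,0,0,0,-1]]]' >/dev/null; r
python3 -m crank '[[[0,0,0.0005,0,0,0,-1],[0,0,0,0,0,0,-1]]]' >/dev/null; r
python3 -m crank '[[[0,0,0.0005,0,0,0,-1],[0,0,0,0,0,0,-1]]]' >/dev/null; r
python3 -m crank '[[[0,0,-0.0015,0,0,0,-1],[0,0,0,0,0,0,-1]]]' >/dev/null; r
python3 -m crank '[[[0,0,-0.001,0,0,0,-1],[0,0,0,0,0,0,-1]]]' >/dev/null; r
python3 -m crank '[[[0,0,-0.001,0,0,0,-1],[0,0,0,0,0,0,-1]]]' >/dev/null; r
python3 -m crank '[[[0,0,-0.001,0,0,0,-1],[0,0,0,0,0,0,-1]]]' >/dev/null; r
python3 -m crank '[[[0,0,-0.001,0,0,0,-1],[0,0,0,0,0,0,-1]]]' >/dev/null; r
```

```text
z 23.06 F [-0.4  -1.11 -0.23] T [-0.023  0.073 -0.001] tau [-42.714 -18.06   -0.055  -0.   ] rp [1.8e+02 6.0e-02] t 5.575
z 22.74 F [ 0.42 -0.51  0.2 ] T [0.011 0.039 0.043] tau [-4.2769e+01 -1.7698e+01 -1.6000e-02 -0.0000e+00] rp [1.7999e+02 2.0000e-02] t 5.825
z 22.26 F [ 0.83 -0.71 -1.04] T [ 0.01  -0.025 -0.011] tau [-4.2853e+01 -1.7682e+01 -1.7000e-02 -0.0000e+00] rp [179.99   0.  ] t 6.075
z 21.86 F [-0.29 -0.63  0.87] T [-0.02   0.036 -0.031] tau [-4.2423e+01 -1.7615e+01 -8.2000e-02 -5.0000e-03] rp [ 1.7999e+02 -1.0000e-02] t 6.325
z 23.38 F [ 0.51  0.04 -1.05] T [ 0.022 -0.009 -0.013] tau [-4.2841e+01 -1.7733e+01 -7.0000e-03  1.0000e-03] rp [ 1.7999e+02 -2.0000e-02] t 6.575
z 24.33 F [-0.96 -0.25  0.03] T [ 0.007  0.018 -0.037] tau [-4.2792e+01 -1.7775e+01 -9.0000e-03  1.0000e-03] rp [ 1.7999e+02 -1.0000e-02] t 6.825
z 25.35 F [-1.35  0.36 -2.09] T [ 0.02   0.034 -0.045] tau [-4.2748e+01 -1.7817e+01 -9.0000e-03  1.0000e-03] rp [ 1.7999e+02 -1.0000e-02] t 7.075
z 26.36 F [ 0.59 -1.17 -0.63] T [-0.009 -0.013 -0.008] tau [-4.2710e+01 -1.7861e+01 -9.0000e-03  1.0000e-03] rp [ 1.7999e+02 -1.0000e-02] t 7.325
z 27.35 F [-1.12  0.34 -0.21] T [-0.058  0.073 -0.031] tau [-4.2671e+01 -1.7905e+01 -9.0000e-03  1.0000e-03] rp [ 1.7999e+02 -1.0000e-02] t 7.575
```

```bash
r(){ python3 rd.py; }
python3 -m crank '[[[0,0,-0.001,0,0,0,-1],[0,0,0,0,0,0,-1]]]' >/dev/null; r
python3 -m crank '[[[0,0,-0.0005,0,0,0,-1],[0,0,0,0,0,0,-1]]]' >/dev/null; r
python3 -m crank '[[[0,0,-0.0005,0,0,0,-1],[0,0,0,0,0,0,-1]]]' >/dev/null; r
python3 -m crank '[[[0,0,-0.0005,0,0,0,-1],[0,0,0,0,0,0,-1]]]' >/dev/null; r
python3 -m crank '[[[0,0,-0.0005,0,0,0,-1],[0,0,0,0,0,0,-1]]]' >/dev/null; r
```

```text
z 28.35 F [ 0.4   0.28 -0.86] T [-0.037 -0.011 -0.032] tau [-4.2631e+01 -1.7948e+01 -9.0000e-03  1.0000e-03] rp [ 1.7999e+02 -1.0000e-02] t 7.825
z 28.80 F [-0.45  0.25 -0.22] T [-0.003  0.002  0.004] tau [-4.2611e+01 -1.7975e+01 -1.2000e-02  0.0000e+00] rp [179.99  -0.  ] t 8.075
z 29.23 F [ 0.59 -0.39 -1.49] T [0.03  0.061 0.005] tau [-4.2841e+01 -1.8103e+01 -8.0000e-03  1.0000e-03] rp [180.   0.] t 8.325
z 29.70 F [ 0.36 -0.49 -1.91] T [0.004 0.007 0.037] tau [-4.3138e+01 -1.8209e+01  2.0000e-02  2.0000e-03] rp [180.   0.] t 8.575
z 30.19 F [ 0.71  0.34 -2.68] T [ 0.076 -0.029  0.012] tau [-4.3446e+01 -1.8311e+01  5.6000e-02  4.0000e-03] rp [1.8e+02 1.0e-02] t 8.825
```

Glass contact was at z≈21.9 mm and foot contact at z≈28.86 mm, from the change in joint torque. The gap is therefore about 7.0 mm, which means (7.0+3)/12 turn, or about 300° of knob rotation. I'll lower the tongue and release it.

```bash
python3 -m crank '[[[0,0,0.004,0,0,0,-1],[0,0,0.0042,0,0,0,-1],[0,0,0.0002,0,0,0,-1],[0,0,0,0,0,0,0.2],[0,0,0,0,0,0,0.2],[0,0,0,0,0,0,0.2]]]'; python3 rd.py
python3 -m crank '[[[0,0,-0.02,0,0,0,0.2],[0,0,-0.05,0,0,0,0.2],[0,0,-0.05,0,0,-10.7,1],[0,0,0,0,0,-10.7,1],[0,0,0,0,0,-10.7,1],[0,0,0,0,0,-10.7,1],[0,0,0,0,0,-10.7,1],[0,0,0,0,0,-10.7,1]]]'
python3 -m crank '[[[0,0,0,0,0,-10.7,1],[0,0,0,0,0,-10.7,1],[0,0,0,0,0,-10.7,1],[0,0,0,0,0,-10.7,1],[0,0,0,0,0,-10.7,1],[0,0,0,0,0,-10.7,1],[0,0,0,0,0,-10.7,1],[0,0,0,0,0,-10.7,1]]]'
python3 - <<'E'
from br import *
c=read_camera('scene');W=cloud(c);b=(200,180,320,300)
o=cv2.resize(c['color'][b[1]:b[3],b[0]:b[2]],None,fx=5,fy=5,interpolation=2)[...,::-1];cv2.imwrite('pics/g3.png',np.clip(o*1.6,0,255).astype(np.uint8))
w=fit(W,.012,.03,[.525,-.095],.06);w=w[w[:,0]<.56];print('tongue',len(w),cv2.minAreaRect((w[:,:2]*1000).astype(np.float32)))
w=fit(W,.03,.055,[.525,-.095],.03);print('tab',cv2.minAreaRect((w[:,:2]*1000).astype(np.float32)))
import go;go.plan(.600,-.0855,.14,178.5)
E
```

```text
time: 9.57
eef_pos: [0.526, -0.0951, 0.0219]
ee_rot: [180.0, -0.0, 7.3]
force: [-0.4, 0.1, -0.5]
finger_gap: 0.0512
z 21.87 F [-0.37  0.12 -0.45] T [ 0.027 -0.02  -0.013] tau [-4.2526e+01 -1.7477e+01  1.0000e-03 -0.0000e+00] rp [179.99  -0.  ] t 9.575
time: 10.58
eef_pos: [0.5259, -0.0951, 0.1419]
ee_rot: [180.0, 0.0, 71.8]
force: [-0.3, 0.1, -0.6]
finger_gap: 0.0852
time: 11.58
eef_pos: [0.5259, -0.0952, 0.1418]
ee_rot: [-180.0, 0.0, 157.4]
force: [-0.2, -0.3, -0.2]
finger_gap: 0.0855
tongue 395 ((512.4890747070312, -94.3802261352539), (93.99600219726562, 118.11066436767578), 0.28165650367736816)
tab ((524.4781494140625, -94.76717376708984), (28.728792190551758, 11.289140701293945), 6.772398948669434)
turn -20.9 after turn shift [-0.0738  0.0116  0.0018] before [-0.0648  0.0372  0.0018] j7 59.6 t 11.62 rot [-1.8000e+02 -1.0000e-02  1.5761e+02] F [ 0.29 -0.11  0.03]
```

View pics/g3.png

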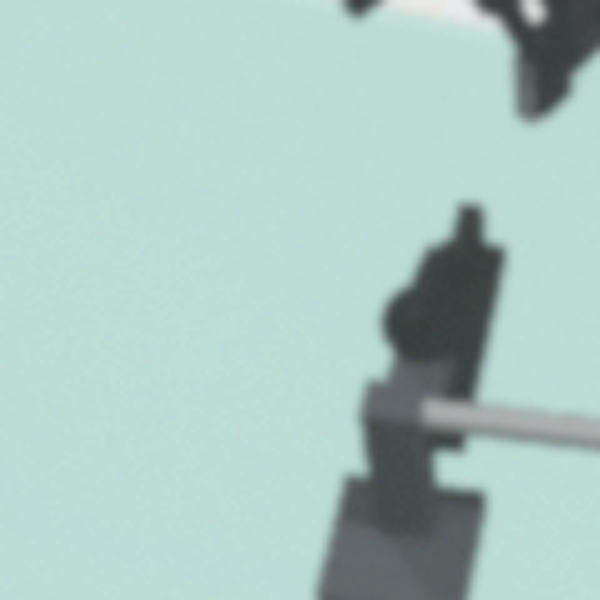

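The tongue is in place: the tab is at (470,225) in the crop and its flat end shows beyond the foot at (450,447). The measured tab centre is within about 1 mm of the target. Next is the knob.

```bash
python3 -m crank '[[[0,0,0,0,0,-10.5,1],[0,0,0,0,0,-10.4,1],[-0.037,0.0058,0,0,0,0,1],[-0.0368,0.0058,0,0,0,0,1],[0,0,0,0,0,0,1]]]'; python3 go.py .600 -.0855 .086 178.5
```

```text
time: 12.25
eef_pos: [0.6023, -0.0852, 0.1418]
ee_rot: [179.9, 0.1, 177.9]
force: [-1.0, 0.8, 0.2]
finger_gap: 0.0853
turn -0.6 after turn shift [ 0.0023 -0.0004  0.0558] before [ 0.0023 -0.0004  0.0558] j7 74.5 t 12.25 rot [1.7990e+02 9.0000e-02 1.7787e+02] F [-1.02  0.8   0.19]
```

```bash
python3 -m crank '[[[0.001,0,0.028,0,0,0,1],[0,0,0.0278,0,0,0,0.3],[0,0,0,0,0,0,-0.2],[0,0,0,0,0,0,-0.5],[0,0,0,0,0,0,-1],[0,0,0,0,0,0,-1],[0,0,0,0,0,0,-1]]]'; python3 rd.py; python3 go.py .600 -.0855 .086 178.5
```

```text
time: 13.12
eef_pos: [0.6, -0.0868, 0.0877]
ee_rot: [-179.9, 0.1, 177.9]
force: [-1.4, -1.4, 6.6]
finger_gap: 0.0092
z 87.73 F [-1.37 -1.44  6.59] T [-0.292  0.392  0.057] tau [-42.185 -19.154  -0.647  -0.052] rp [-1.7991e+02  1.1000e-01] t 13.125
turn -0.6 after turn shift [0.0001 0.0013 0.0017] before [0.0001 0.0013 0.0017] j7 72.2 t 13.12 rot [-1.7991e+02  1.1000e-01  1.7793e+02] F [-1.37 -1.44  6.59]
```

```bash
python3 -m crank '[[[0,-0.001,-0.0015,0,0,0,-1],[0,0,0,0,0,0,-1],[0,0,0,0,0,10,-1],[0,0,0,0,0,10,-1],[0,0,0,0,0,10,-1],[0,0,0,0,0,10,-1]]]'; python3 rd.py
python3 -m crank '[[[0,0,0,0,0,10,-1],[0,0,0,0,0,10,-1],[0,0,0,0,0,10,-1],[0,0,0,0,0,10,-1],[0,0,0,0,0,10,-1],[0,0,0,0,0,10,-1],[0,0,0,0,0,0,-1]]]'; python3 rd.py; python3 go.py .600 -.0855 .086 178.5
```

```text
time: 13.88
eef_pos: [0.5998, -0.0873, 0.0878]
ee_rot: [180.0, 0.1, 137.6]
force: [2.5, -0.4, -1.4]
finger_gap: 0.0096
z 87.79 F [ 2.5  -0.39 -1.36] T [-0.166 -0.343  0.111] tau [-46.131 -20.272   0.585   0.934] rp [1.7997e+02 7.0000e-02] t 13.875
time: 14.75
eef_pos: [0.599, -0.0876, 0.0878]
ee_rot: [-180.0, 0.1, 78.1]
force: [-0.3, -1.8, 1.4]
finger_gap: 0.0088
z 87.79 F [-0.27 -1.8   1.37] T [-0.373  0.074 -0.02 ] tau [-45.895 -20.665  -0.067  -0.245] rp [-1.8e+02  7.0e-02] t 14.75
turn -100.4 after turn shift [-0.0009  0.0021  0.0018] before [0.0023 0.0005 0.0018] j7 -16.4 t 14.75 rot [-1.800e+02  7.000e-02  7.805e+01] F [-0.27 -1.8   1.37]
```

```bash
python3 -m crank '[[[0,0,0,0,0,10,-1],[0,0,0,0,0,10,-1],[0,0,0,0,0,10,-1],[0,0,0,0,0,10,-1],[0,0,0,0,0,10,-1],[0,0,0,0,0,10,-1],[0,0,0,0,0,0,-1]]]';python3 rd.py
python3 -m crank '[[[0,0,0,0,0,10,-1],[0,0,0,0,0,10,-1],[0,0,0,0,0,10,-1],[0,0,0,0,0,10,-1],[0,0,0,0,0,10,-1],[0,0,0,0,0,10,-1],[0,0,0,0,0,0,-1],[0,0,0,0,0,0,-1]]]'; python3 rd.py; python3 go.py .600 -.0855 .086 178.5
```

```text
time: 15.62
eef_pos: [0.5985, -0.0871, 0.0877]
ee_rot: [-180.0, 0.1, 18.2]
force: [-1.9, -1.1, 4.9]
finger_gap: 0.0092
z 87.74 F [-1.85 -1.15  4.93] T [-0.17   0.583 -0.021] tau [-44.581 -21.217  -0.839  -0.234] rp [-1.7999e+02  1.0000e-01] t 15.625
time: 16.62
eef_pos: [0.5986, -0.0863, 0.0877]
ee_rot: [180.0, 0.1, -41.7]
force: [-2.5, 0.8, 5.5]
finger_gap: 0.0095
z 87.74 F [-2.53  0.77  5.53] T [ 0.121  0.657 -0.012] tau [-43.593 -20.971  -0.938   0.059] rp [1.7999e+02 1.1000e-01] t 16.625
turn 139.8 after turn shift [-0.0014  0.0009  0.0017] before [ 0.0005 -0.0015  0.0017] j7 -123.3 t 16.62 rot [ 1.7999e+02  1.1000e-01 -4.1700e+01] F [-2.53  0.77  5.53]
```

```bash
python3 -m crank '[[[0,0,0,0,0,0,0.5],[0,0,0,0,0,0,1],[0,0,0,0,0,0,1],[0,0,-0.0375,0,0,0,1],[0,0,0,0,0,-10.6,1],[0,0,0,0,0,-10.6,1],[0,0,0,0,0,-10.6,1],[0,0,0,0,0,-10.6,1]]]'
python3 -m crank '[[[0,0,0,0,0,-10.6,1],[0,0,0,0,0,-10.6,1],[0,0,0,0,0,-10.6,1],[0,0,0,0,0,-10.6,1],[0,0,0,0,0,-10.6,1],[0,0,0,0,0,-10.6,1],[0,0,0,0,0,-10.6,1],[0,0,0,0,0,-10.6,1]]]'
python3 -m crank '[[[0,0,0,0,0,-10.6,1],[0,0,0,0,0,-10.6,1],[0,0,0,0,0,-10.6,1],[0,0,0,0,0,-10.6,1],[0,0,0,0,0,-10.6,1],[0,0,0,0,0,0,1]]]'
python3 go.py .5988 -.0868 .0885 138.3
python3 - <<'E'
from br import *
W=cloud(read_camera('scene'));w=fit(W,.093,.108,[.599,-.087],.024);print(len(w),cv2.minAreaRect((w[:,:2]*1000).astype(np.float32)))
W=cloud(read_camera('top'));w=fit(W,.093,.108,[.599,-.087],.024);print(len(w),w.mean(0) if len(w) else 0)
E
```

```text
time: 17.62
eef_pos: [0.5992, -0.0871, 0.125]
ee_rot: [180.0, -0.0, 0.8]
force: [0.3, 0.2, 0.7]
finger_gap: 0.0855
time: 18.62
eef_pos: [0.5992, -0.0872, 0.125]
ee_rot: [180.0, 0.0, 85.5]
force: [-0.0, -0.0, 0.5]
finger_gap: 0.0853
time: 19.38
eef_pos: [0.5992, -0.0873, 0.1249]
ee_rot: [180.0, -0.0, 138.1]
force: [-0.5, 0.6, 0.4]
finger_gap: 0.0855
turn -0.2 after turn shift [0.0006 0.0002 0.0364] before [0.0006 0.0002 0.0364] j7 40.3 t 19.38 rot [ 1.7999e+02 -1.0000e-02  1.3805e+02] F [-0.48  0.57  0.36]
100 ((603.5606689453125, -89.22299194335938), (12.774479866027832, 30.741981506347656), 48.11738586425781)
0 0
```

```bash
python3 -m crank '[[[0,0,0.018,0,0,0,1],[0,0,0.0182,0,0,0,0.3],[0,0,0,0,0,0,-0.2],[0,0,0,0,0,0,-0.5],[0,0,0,0,0,0,-1],[0,0,0,0,0,0,-1],[0,0,0,0,0,0,-1]]]'; python3 rd.py
python3 -m crank '[[[0,0,0,0,0,10,-1],[0,0,0,0,0,10,-1],[0,0,0,0,0,10,-1],[0,0,0,0,0,10,-1],[0,0,0,0,0,10,-1],[0,0,0,0,0,10,-1],[0,0,0,0,0,0,-1],[0,0,0,0,0,0,-1]]]'; python3 rd.py
python3 -m crank '[[[0,0,0,0,0,10,-1],[0,0,0,0,0,9.5,-1],[0,0,0,0,0,0,-1],[0,0,0,0,0,0,-1]]]'; python3 rd.py
```

```text
time: 20.35
eef_pos: [0.5996, -0.0872, 0.0896]
ee_rot: [180.0, 0.1, 138.2]
force: [-0.8, 0.1, 4.2]
finger_gap: 0.0091
z 89.62 F [-0.79  0.1   4.17] T [-0.029  0.199  0.04 ] tau [-44.365 -20.345  -0.267  -0.05 ] rp [1.7997e+02 7.0000e-02] t 20.35
time: 21.35
eef_pos: [0.5991, -0.0874, 0.0896]
ee_rot: [180.0, 0.0, 78.3]
force: [-2.5, -0.6, 6.3]
finger_gap: 0.0092
z 89.58 F [-2.51 -0.58  6.35] T [-0.088  0.483 -0.052] tau [-43.58  -20.587  -0.807   0.049] rp [1.7999e+02 3.0000e-02] t 21.35
time: 21.85
eef_pos: [0.599, -0.0873, 0.0896]
ee_rot: [-180.0, 0.0, 58.8]
force: [-2.6, 0.9, 6.0]
finger_gap: 0.0092
z 89.57 F [-2.61  0.94  6.  ] T [-0.016  0.615 -0.098] tau [-43.4   -20.704  -0.928   0.049] rp [-1.7999e+02  3.0000e-02] t 21.85
```

```bash
python3 -m crank '[[[0,0,0,0,0,0,0.5],[0,0,0,0,0,0,1],[0,0,0,0,0,0,1],[0,0,-0.055,0,0,0,1],[0,0,0,0,0,10.3,1],[0,0,0,0,0,10.3,1],[0,0,0,0,0,10.3,1],[0,0,0,0,0,10.3,1]]]'
python3 -m crank '[[[0,0,0,0,0,10.3,1],[-0.037,0,0,0,0,0,1],[-0.037,0,0,0,0,0,1],[0,0,0,0,0,0,1]]]'
python3 - <<'E'
from br import *
W=cloud(read_camera('scene'));w=fit(W,.093,.108,[.599,-.087],.026);print('grip',len(w),cv2.minAreaRect((w[:,:2]*1000).astype(np.float32)))
w=fit(W,.031,.055,[.525,-.095],.03);print('tab',cv2.minAreaRect((w[:,:2]*1000).astype(np.float32)))
import go;go.plan(.5255,-.0950,.0225,7.3)
E
```

```text
time: 22.85
eef_pos: [0.5992, -0.087, 0.1437]
ee_rot: [180.0, -0.0, 17.2]
force: [0.5, 0.2, -0.5]
finger_gap: 0.0852
time: 23.35
eef_pos: [0.523, -0.0971, 0.1435]
ee_rot: [180.0, 0.1, 7.1]
force: [0.5, 0.7, -0.1]
finger_gap: 0.0854
grip 123 ((600.0679321289062, -86.26676940917969), (42.10039138793945, 11.96230411529541), 60.75118637084961)
tab ((524.0274658203125, -94.69007110595703), (30.937074661254883, 11.286126136779785), 7.36688232421875)
turn -0.2 after turn shift [ 0.0005 -0.0015  0.1215] before [ 0.0005 -0.0015  0.1215] j7 -77.0 t 23.40 rot [ 1.7999e+02 -2.0000e-02  7.1500e+00] F [0.9  0.43 1.12]
```

```bash
python3 -m crank '[[[0.0005,-0.0015,0.04,0,0,0,1],[0,0,0.04,0,0,0,1],[0,0,0.0405,0,0,0,0.3],[0,0,0,0,0,0,-0.2],[0,0,0,0,0,0,-0.6],[0,0,0,0,0,0,-1],[0,0,0,0,0,0,-1],[0,0,0,0,0,0,-1]]]'; python3 rd.py
python3 -m crank '[[[0,0,-0.0003,0,0,0,-1],[0,0,0,0,0,0,-1]]]' >/dev/null;python3 rd.py
python3 -m crank '[[[0,0,-0.0003,0,0,0,-1],[0,0,0,0,0,0,-1]]]' >/dev/null;python3 rd.py
python3 -m crank '[[[0,0,-0.0003,0,0,0,-1],[0,0,0,0,0,0,-1]]]' >/dev/null;python3 rd.py
python3 -m crank '[[[0,0,-0.0003,0,0,0,-1],[0,0,0,0,0,0,-1]]]' >/dev/null;python3 rd.py
```

```text
time: 24.4
eef_pos: [0.528, -0.095, 0.0254]
ee_rot: [179.9, -0.2, 7.2]
force: [-0.5, 0.3, 6.8]
finger_gap: 0.0098
z 25.41 F [-0.5   0.32  6.8 ] T [0.098 0.054 0.007] tau [-3.8865e+01 -1.5802e+01 -1.3600e-01 -2.5000e-02] rp [179.94  -0.24] t 24.4
z 25.41 F [0.18 0.44 7.51] T [ 0.081 -0.007  0.079] tau [-3.8255e+01 -1.5117e+01  4.4000e-02 -2.6000e-02] rp [179.94  -0.23] t 24.65
z 25.39 F [ 0.89 -0.4   6.82] T [ 0.063 -0.223 -0.004] tau [-3.8391e+01 -1.4737e+01  3.1300e-01 -2.3000e-02] rp [179.94  -0.23] t 24.9
z 25.41 F [2.02 0.19 6.03] T [-0.053 -0.485  0.039] tau [-3.8464e+01 -1.4142e+01  6.8500e-01 -2.1000e-02] rp [179.94  -0.22] t 25.15
z 25.40 F [ 4.41 -0.22  5.69] T [-0.061 -0.885  0.003] tau [-3.8470e+01 -1.2975e+01  1.3630e+00 -1.8000e-02] rp [179.95  -0.22] t 25.4
```

The grip closed before the descent had settled, so the tool is stuck to the tab 3 mm high. The tongue resists more than 4 N horizontally, so it is clamped. I'll ease the command to neutral and then pull up gently to read the clamp preload.

```bash
python3 -m crank '[[[0.002,0,-0.0017,0,0,0,-1],[0,0,0,0,0,0,-1]]]' >/dev/null;python3 rd.py
python3 -m crank '[[[0,0,-0.0003,0,0,0,-1],[0,0,0,0,0,0,-1]]]' >/dev/null;python3 rd.py
python3 -m crank '[[[0,0,-0.0003,0,0,0,-1],[0,0,0,0,0,0,-1]]]' >/dev/null;python3 rd.py; python3 go.py .5255 -.0950 .0225 7.3
```

```text
z 25.69 F [ 4.42 -1.33 -2.1 ] T [-0.173 -0.958 -0.071] tau [-42.411 -15.391   1.378   0.088] rp [1.7999e+02 4.0000e-02] t 25.65
z 26.03 F [ 3.79 -0.53 -3.12] T [-0.17  -0.693 -0.084] tau [-43.282 -16.202   1.098   0.083] rp [-1.7999e+02  9.0000e-02] t 25.9
z 26.34 F [ 2.15 -1.   -5.07] T [-0.175 -0.363 -0.069] tau [-44.245 -17.349   0.673   0.059] rp [-1.7998e+02  1.3000e-01] t 26.15
turn -0.1 after turn shift [-0.0015  0.0004  0.0038] before [-0.0015  0.0004  0.0038] j7 -77.4 t 26.15 rot [-1.7998e+02  1.3000e-01  7.1700e+00] F [ 2.15 -1.   -5.07]
```

Pulling up takes about 5 N for just under 1 mm of lift. That fits a preload of roughly 3 mm on the 1.5 N/mm cushion. I'll lower, release, and re-check the tongue.

```bash
python3 -m crank '[[[0,0,0.001,0,0,0,-1],[0,0,0,0,0,0,-1],[0,0,0,0,0,0,0.2],[0,0,0,0,0,0,0.2],[0,0,0,0,0,0,0.2],[0,0,-0.03,0,0,0,0.2],[0,0,-0.06,0,0,0,0.2],[0,0,-0.06,0,0,0,0.5]]]'
python3 - <<'E'
from br import *
c=read_camera('scene');W=cloud(c);w=fit(W,.093,.108,[.599,-.087],.026);print('grip',len(w),cv2.minAreaRect((w[:,:2]*1000).astype(np.float32)))
w=fit(W,.031,.055,[.525,-.095],.03);print('tab',cv2.minAreaRect((w[:,:2]*1000).astype(np.float32)),np.percentile(w[:,2],95))
# cuffs
for n,c0 in dict(A=(.583,.366),B=(.574,.225),C=(.44,.357),D=(.438,.225)).items():
    w=fit(W,.03,.075,c0,.06);t=fit(W,.078,.095,c0,.05)
    print(n,len(w),np.round(np.hstack([np.array(x).ravel() for x in cv2.minAreaRect((fit(W,.03,.095,c0,.06)[:,:2]*1000).astype(np.float32))]),1),'stone',len(t),t.mean(0),np.round(np.hstack([np.array(x).ravel() for x in cv2.minAreaRect((t[:,:2]*1000).astype(np.float32))]),1))
import go;go.plan(.436,.226,.2,8)
E
```

```text
time: 27.15
eef_pos: [0.5276, -0.0944, 0.1773]
ee_rot: [-180.0, 0.0, 7.2]
force: [1.6, 0.4, 0.1]
finger_gap: 0.064
grip 122 ((599.5701293945312, -85.67396545410156), (40.255226135253906, 12.391352653503418), 57.897342681884766)
tab ((523.9082641601562, -94.32788848876953), (30.319482803344727, 10.964378356933594), 7.984860420227051) 0.048092823485308085
A 539 [584.4 365.7  35.3  63.1  81.7] stone 113 [0.58415125 0.36490861 0.0825522 ] [583.9 365.   20.1  22.   81.7]
B 476 [574.4 224.2  65.4  36.   42.8] stone 102 [0.57542188 0.22395055 0.08235013] [574.7 223.5  20.8  20.1  39.4]
C 455 [441.4 356.7  35.   63.6  86.9] stone 88 [0.44105888 0.35608741 0.08229717] [439.4 356.3  19.6  23.   87.5]
D 404 [438.1 224.6  65.4  34.5   8. ] stone 85 [0.43895207 0.22402646 0.0820217 ] [438.1 224.   21.6  18.9   7.6]
turn -0.9 after turn shift [-0.0514 -0.3316 -0.0139] before [-0.0563 -0.3308 -0.0139] j7 -77.2 t 27.20 rot [179.81  -0.81   7.14] F [ 1.93 -0.76  4.34]
```

```bash
python3 -m crank '[[[-0.0082,-0.0545,-0.005,0,0,0,1],[-0.0082,-0.0545,0,0,0,0,1],[-0.0081,-0.0545,0,0,0,0,1],[-0.0081,-0.0545,0,0,0,0,1],[-0.0081,-0.0545,0,0,0,0,1],[-0.0081,-0.0545,0,0,0,0,1],[0,0,0,0,0,-10.1,1],[0,0,0,0,0,-10.1,1]]]'
python3 -m crank '[[[0,0,0,0,0,-10.1,1],[0,0,0,0,0,-10.1,1],[0,0,0,0,0,-10.1,1],[0,0,0,0,0,-10.1,1],[0,0,0,0,0,-10.1,1],[0,0,0,0,0,-10.1,1],[0,0,0,0,0,-10.1,1],[0,0,0,0,0,0,1]]]'
python3 go.py .4385 .2243 .068 98
```

```text
time: 28.2
eef_pos: [0.4383, 0.2248, 0.1806]
ee_rot: [180.0, 0.0, 27.8]
force: [-0.2, -0.2, 0.6]
finger_gap: 0.0852
time: 29.2
eef_pos: [0.4388, 0.2237, 0.1806]
ee_rot: [-180.0, 0.0, 97.9]
force: [-0.7, 0.2, -0.2]
finger_gap: 0.0856
turn -0.1 after turn shift [ 0.0006 -0.0002  0.1126] before [ 0.0006 -0.0002  0.1126] j7 -28.8 t 29.20 rot [-179.99    0.     97.93] F [-0.71  0.24 -0.19]
```

```bash
python3 -m crank '[[[0,0,0.04,0,0,0,1],[0,0,0.04,0,0,0,1],[0,0,0.0325,0,0,0,1],[0,0,0,0,0,0,1],[0,0,0,0,0,0,0],[0,0,0,0,0,0,-0.5],[0,0,0,0,0,0,-1],[0,0,0,0,0,0,-1]]]'; python3 rd.py
python3 -m crank '[[[0,0,0,0,0,0,-1],[0,0,-0.03,0,0,0,-1],[0,0,-0.04,0,0,0,-1],[0,0,-0.04,0,0,0,-1],[0,0,-0.03,0,0,0,-1],[0,0,0,0,0,0,-1]]]'; python3 go.py .6532 -.0333 .208 97.3
```

```text
time: 30.2
eef_pos: [0.4392, 0.2241, 0.0691]
ee_rot: [179.9, -0.0, 98.1]
force: [-1.3, -0.2, 3.9]
finger_gap: 0.0186
z 69.12 F [-1.28 -0.18  3.9 ] T [-0.142  0.128 -0.008] tau [-3.4422e+01 -1.7861e+01 -2.2100e-01  5.0000e-03] rp [ 1.7994e+02 -1.0000e-02] t 30.2
time: 30.95
eef_pos: [0.4403, 0.2246, 0.2103]
ee_rot: [179.7, -0.1, 98.0]
force: [0.0, -0.0, -2.0]
finger_gap: 0.0182
turn 0.7 after turn shift [-0.2829  0.1784  0.0023] before [-0.2852  0.1747  0.0023] j7 -27.9 t 30.95 rot [ 1.7972e+02 -7.0000e-02  9.8040e+01] F [ 0.04 -0.02 -2.02]
```

```bash
python3 -m crank '[[[0,0,0,0,0,0.7,-1],[-0.04,0.0255,0,0,0,0,-1],[-0.05,0.0315,0,0,0,0,-1],[-0.05,0.0315,0,0,0,0,-1],[-0.05,0.0315,0,0,0,0,-1],[-0.05,0.0315,0,0,0,0,-1],[-0.043,0.0269,0,0,0,0,-1],[0,0,0,0,0,0,-1]]]'; python3 -m crank '[[[0,0,0,0,0,0,-1],[0,0,0,0,0,0,-1]]]' >/dev/null
python3 go.py .6532 -.0333 .1126 97.3
python3 - <<'E'
from br import *
c=read_camera('scene');b=(200,150,360,290)
o=cv2.resize(c['color'][b[1]:b[3],b[0]:b[2]],None,fx=4.5,fy=4,interpolation=2)[...,::-1];cv2.imwrite('pics/g4.png',np.clip(o*1.6,0,255).astype(np.uint8))
E
```

```text
time: 31.95
eef_pos: [0.6525, -0.0401, 0.205]
ee_rot: [-179.8, 0.1, 96.9]
force: [-0.9, 0.7, -1.4]
finger_gap: 0.0185
turn 0.2 after turn shift [-0.0016  0.002   0.0949] before [-0.0016  0.002   0.0949] j7 2.0 t 32.20 rot [-1.799e+02 -6.000e-02  9.751e+01] F [ 0.29  0.01 -1.32]
```

View pics/g4.png

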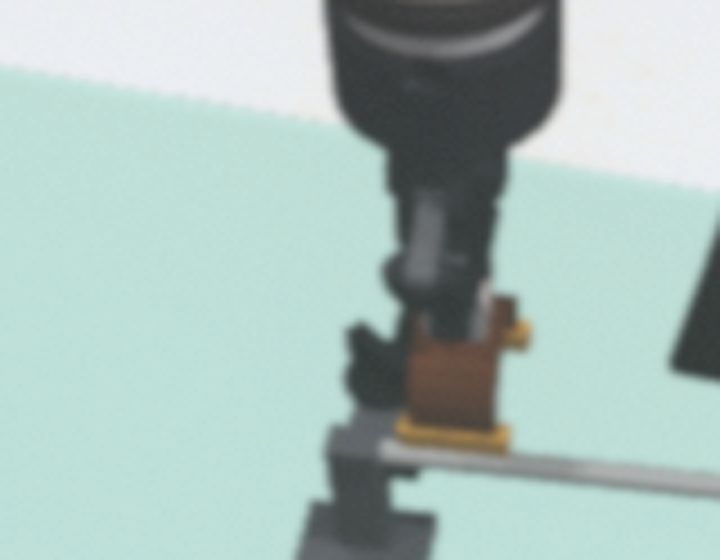

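The cuff is upright over the bar near the column, brass ends at (455,435) above the bar. I'll lower it.

```bash
python3 -m crank '[[[-0.0016,0.002,0.03,0,0,0,-1],[0,0,0.03,0,0,0,-1],[0,0,0.02,0,0,0,-1],[0,0,0.011,0,0,0,-1],[0,0,0,0,0,0,-1],[0,0,0,0,0,0,-1]]]'; python3 rd.py
```

```text
time: 33.0
eef_pos: [0.6551, -0.0352, 0.1185]
ee_rot: [179.9, 0.0, 97.4]
force: [0.9, 0.1, -0.4]
finger_gap: 0.0182
z 118.54 F [ 0.86  0.12 -0.36] T [ 0.019 -0.016 -0.004] tau [-5.0706e+01 -2.2921e+01  2.1000e-02 -0.0000e+00] rp [1.7988e+02 2.0000e-02] t 33.0
```

```bash
python3 -m crank '[[[0,0,0.0015,0,0,0,-1],[0,0,0,0,0,0,-1]]]';python3 -m crank '[[[0,0,0,0,0,0,-0.3],[0,0,0,0,0,0,0],[0,0,0,0,0,0,0.2],[0,0,0,0,0,0,0.2],[0,0,-0.03,0,0,0,0.2],[0,0,-0.05,0,0,0,0.5],[0,0,-0.05,0,0,0,1],[0,0,0,0,0,0,1]]]'
cat > look.py <<'E'
from br import *
import go,sys
c=read_camera('scene');W=cloud(c)
o=np.array([.6293,-.0827]);M=np.array([[.9919,.1271],[-.1271,.9919]])
w=W.reshape(-1,3);w=w[np.isfinite(w[:,2])&(w[:,2]>.117)&(w[:,2]<.135)];b=(w[:,:2]-o)@M.T;k=(abs(b[:,0]-30e-3)<.04)&(b[:,1]>.02)&(b[:,1]<.23)
print('hung stones: bracket y hist',[(round(y,3),int(((b[k,1]>=y)&(b[k,1]<y+.01)).sum()),) for y in np.arange(.02,.23,.01) if ((b[k,1]>=y)&(b[k,1]<y+.01)).sum()>3],'x',b[k,0].mean().round(4) if k.any() else 0,'z',w[k,2].max() if k.any() else 0)
for n,c0 in dict(A=(.584,.365),B=(.575,.224),C=(.44,.356),D=(.439,.224)).items():
    t=fit(W,.077,.095,c0,.065)
    if len(t)<20: print(n,'none');continue
    m=t[:,:2].mean(0);f=lambda q:np.round(np.hstack([np.array(x).ravel() for x in cv2.minAreaRect((q[:,:2]*1000).astype(np.float32))]),1)
    print(n,len(t),t.mean(0).round(4),f(t),'whole',f(fit(W,.03,.095,m,.05)))
if len(sys.argv)>1: cv2.imwrite(sys.argv[1],np.clip(c['color'][140:400,160:560,::-1]*1.5,0,255).astype(np.uint8).repeat(2,0).repeat(2,1))
E
python3 look.py pics/h1.png; python3 go.py .441 .3562 .068 87.5
```

```text
time: 33.25
eef_pos: [0.6545, -0.0354, 0.1163]
ee_rot: [180.0, 0.0, 97.4]
force: [0.2, 0.9, -1.4]
finger_gap: 0.0182
time: 34.25
eef_pos: [0.6572, -0.0351, 0.2514]
ee_rot: [179.4, 0.1, 97.4]
force: [-0.2, -0.5, -0.2]
finger_gap: 0.0854
hung stones: bracket y hist [(np.float64(0.03), 66), (np.float64(0.04), 100), (np.float64(0.05), 107), (np.float64(0.06), 17)] x 0.0274 z 0.134991323722507
A 121 [0.5846 0.3649 0.0821] [582.6 365.2  20.   22.   81.1] whole [583.5 365.5  35.   64.6  82.6]
B 109 [0.5758 0.2241 0.0821] [574.4 224.1  20.4  21.9  39.7] whole [574.6 223.8  65.4  36.6  43.8]
C 87 [0.4412 0.3561 0.0823] [439.5 356.5  19.5  21.   87.3] whole [441.3 356.9  34.9  65.4  86.5]
D none
turn 9.9 after turn shift [ 0.3817 -0.2313  0.1803] before [ 0.4157 -0.1626  0.1803] j7 2.5 t 34.30 rot [1.7973e+02 5.0000e-02 9.7360e+01] F [ 0.32 -0.58 -0.56]
```

View pics/h1.png

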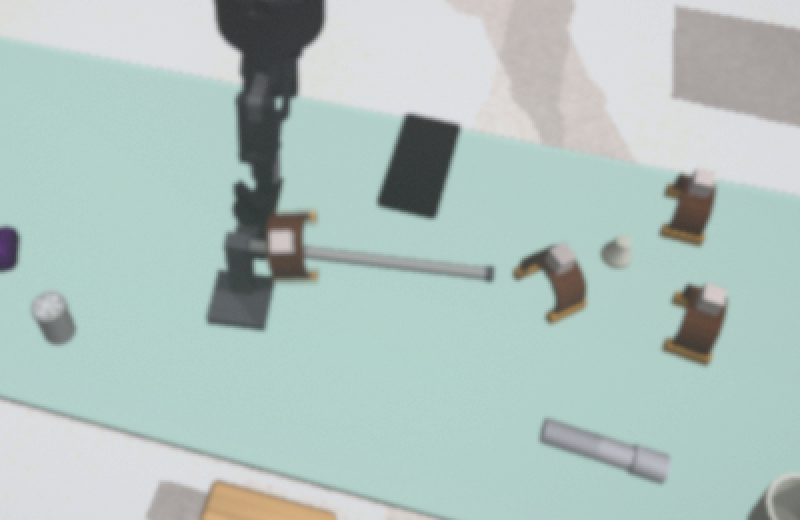

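The first cuff hangs astride the bar next to the column, at (290,245), with its middle at bracket y≈47 mm. The other three are unmoved. Cuff C is next.

```bash
python3 -m crank '[[[0,0,0,0,0,9.9,1],[0.053,-0.032,0.0,0,0,0,1],[0.053,-0.032,0.01,0,0,0,1],[0.053,-0.032,0.015,0,0,0,1],[0.053,-0.032,0.015,0,0,0,1],[0.053,-0.032,0.015,0,0,0,1],[0.053,-0.032,0.015,0,0,0,1],[0,0,0,0,0,0,1]]]'; python3 go.py .441 .3562 .068 87.3
```

```text
time: 35.3
eef_pos: [0.4731, 0.2915, 0.1743]
ee_rot: [-179.6, 0.0, 88.1]
force: [1.3, -0.7, -0.0]
finger_gap: 0.0853
turn 0.8 after turn shift [ 0.0631 -0.0351  0.1063] before [ 0.0636 -0.0343  0.1063] j7 -44.1 t 35.30 rot [-1.7964e+02  1.0000e-02  8.8100e+01] F [ 1.29 -0.67 -0.04]
```

```bash
python3 -m crank '[[[0.0316,-0.0175,0,0,0,0.6,1],[0.0315,-0.0176,0.0,0,0,0,1],[0,0,0.04,0,0,0,1],[0,0,0,0,0,0,1],[0,0,0,0,0,0,1]]]'; python3 go.py .441 .3562 .068 87.3
```

```text
time: 35.92
eef_pos: [0.4476, 0.3503, 0.1371]
ee_rot: [-180.0, 0.0, 86.8]
force: [-0.2, -0.0, -0.6]
finger_gap: 0.0851
turn -0.5 after turn shift [ 0.0055 -0.0069  0.0691] before [ 0.0055 -0.007   0.0691] j7 -53.8 t 35.92 rot [-1.7999e+02  5.0000e-02  8.6760e+01] F [-0.21 -0.01 -0.56]
```

```bash
python3 -m crank '[[[0.0055,-0.0069,0.03,0,0,0,1],[0,0,0.039,0,0,0,1],[0,0,0,0,0,0,1],[0,0,0,0,0,0,1],[0,0,0,0,0,0,0],[0,0,0,0,0,0,-0.5],[0,0,0,0,0,0,-1],[0,0,0,0,0,0,-1]]]'; python3 rd.py
python3 -m crank '[[[0,0,0,0,0,0,-1],[0,0,-0.03,0,0,0,-1],[0,0,-0.04,0,0,0,-1],[0,0,-0.04,0,0,0,-1],[0,0,-0.03,0,0,0,-1],[0,0,0,0,0,0,-1]]]'; python3 go.py .6464 .0193 .208 97.3
```

```text
time: 36.92
eef_pos: [0.4403, 0.3574, 0.0684]
ee_rot: [180.0, -0.0, 86.9]
force: [-0.4, -0.9, 3.1]
finger_gap: 0.0184
z 68.41 F [-0.43 -0.85  3.09] T [-0.2    0.031 -0.047] tau [-4.2249e+01 -1.9300e+01 -1.9200e-01  1.8000e-02] rp [179.99  -0.  ] t 36.925
time: 37.67
eef_pos: [0.4415, 0.3584, 0.2101]
ee_rot: [179.8, -0.2, 86.9]
force: [-0.5, -0.5, -1.4]
finger_gap: 0.0183
turn -10.4 after turn shift [-0.3623  0.1602  0.0021] before [-0.3273  0.2232  0.0021] j7 -52.9 t 37.67 rot [179.78  -0.18  86.86] F [-0.49 -0.48 -1.44]
```

```bash
python3 -m crank '[[[0,0,0,0,0,-10.4,-1],[-0.045,0.02,0,0,0,0,-1],[-0.045,0.02,0,0,0,0,-1],[-0.045,0.02,0,0,0,0,-1],[-0.045,0.02,0,0,0,0,-1],[-0.045,0.02,0,0,0,0,-1],[-0.045,0.02,0,0,0,0,-1],[-0.045,0.02,0,0,0,0,-1]]]'; python3 -m crank '[[[-0.02,0.01,0,0,0,0,-1],[-0.02,0.01,0,0,0,0,-1],[0,0,0,0,0,0,-1],[0,0,0,0,0,0,-1]]]' 
python3 go.py .6464 .0193 .1136 97.3
```

```text
time: 38.67
eef_pos: [0.6186, 0.0608, 0.2056]
ee_rot: [-179.8, 0.0, 97.3]
force: [0.9, 0.4, -0.9]
finger_gap: 0.0181
time: 39.17
eef_pos: [0.6432, 0.0275, 0.2078]
ee_rot: [-180.0, -0.1, 97.4]
force: [0.0, 0.6, -0.3]
finger_gap: 0.0184
turn 0.1 after turn shift [-0.0086  0.0021  0.0942] before [-0.0086  0.0021  0.0942] j7 -3.7 t 39.17 rot [-1.7996e+02 -8.0000e-02  9.7400e+01] F [ 0.04  0.58 -0.25]
```

```bash
python3 -m crank '[[[-0.0086,0.002,0,0,0,0,-1],[0,0,0.03,0,0,0,-1],[0,0,0.03,0,0,0,-1],[0,0,0.02,0,0,0,-1],[0,0,0.0125,0,0,0,-1],[0,0,0,0,0,0,-1],[0,0,0,0,0,0,-1]]]';python3 -m crank '[[[0,0,0,0,0,0,-0.3],[0,0,0,0,0,0,0],[0,0,0,0,0,0,0.2],[0,0,0,0,0,0,0.2],[0,0,-0.03,0,0,0,0.2],[0,0,-0.05,0,0,0,0.5],[0,0,-0.05,0,0,0,1],[0,0,0,0,0,0,1]]]'
python3 look.py; python3 go.py .575 .224 .15 132
```

```text
time: 40.05
eef_pos: [0.6476, 0.0171, 0.1164]
ee_rot: [179.9, 0.0, 97.3]
force: [-0.1, 0.8, -1.7]
finger_gap: 0.0184
time: 41.05
eef_pos: [0.6499, 0.0175, 0.251]
ee_rot: [179.4, 0.0, 97.3]
force: [0.4, 0.0, -1.0]
finger_gap: 0.0854
hung stones: bracket y hist [(np.float64(0.03), 38), (np.float64(0.04), 62), (np.float64(0.05), 33), (np.float64(0.08), 21), (np.float64(0.09), 65), (np.float64(0.1), 45)] x 0.035 z 0.13231127444300794
A 118 [0.5847 0.3647 0.0824] [583.5 365.5  20.1  21.6  82.1] whole [584.6 365.5  34.9  64.1  82.4]
B 105 [0.5758 0.2238 0.0824] [574.3 223.9  20.2  21.5  43.4] whole [574.5 224.4  64.1  37.   41.9]
C none
D none
turn -34.7 after turn shift [0.2026 0.084  0.098 ] before [ 0.2144 -0.0465  0.098 ] j7 -2.6 t 41.10 rot [1.7973e+02 3.0000e-02 9.7260e+01] F [ 0.07  0.92 -0.15]
```

```bash
python3 -m crank '[[[0.043,-0.0093,0,0,0,0,1],[0.043,-0.0093,0,0,0,0,1],[0.043,-0.0093,0,0,0,0,1],[0.043,-0.0093,0,0,0,0,1],[0.0425,-0.0093,0,0,0,-10.7,1],[0,0,0.04,0,0,-10.7,1],[0,0,0.05,0,0,-10.7,1],[0,0,0,0,0,-3,1]]]'; python3 -m crank '[[[0,0,0,0,0,0,1]]]' >/dev/null;  python3 go.py .5748 .224 .068 132.5
```

```text
time: 42.1
eef_pos: [0.5693, 0.2217, 0.1488]
ee_rot: [-179.3, -0.2, 132.5]
force: [0.1, 0.5, 1.2]
finger_gap: 0.0854
turn -0.2 after turn shift [-0.0011  0.0021  0.0854] before [-0.0011  0.0021  0.0854] j7 7.5 t 42.23 rot [-1.7980e+02 -9.0000e-02  1.3233e+02] F [-0.36  1.1  -0.33]
```

```bash
python3 -m crank '[[[-0.0011,0.0021,0.045,0,0,0,1],[0,0,0.0404,0,0,0,1],[0,0,0,0,0,0,1],[0,0,0,0,0,0,1],[0,0,0,0,0,0,0],[0,0,0,0,0,0,-0.5],[0,0,0,0,0,0,-1],[0,0,0,0,0,0,-1]]]'; python3 rd.py
python3 -m crank '[[[0,0,0,0,0,0,-1],[0,0,-0.03,0,0,0,-1],[0,0,-0.04,0,0,0,-1],[0,0,-0.04,0,0,10.7,-1],[0,0,-0.03,0,0,10.7,-1],[0,0,0,0,0,10.7,-1],[0,0,0,0,0,3,-1],[0,0,0,0,0,0,-1]]]'; python3 go.py .6397 .0719 .208 97.3
```

```text
time: 43.22
eef_pos: [0.5761, 0.2244, 0.0706]
ee_rot: [-180.0, 0.0, 132.3]
force: [-0.9, -1.0, 2.5]
finger_gap: 0.0182
z 70.63 F [-0.85 -1.    2.48] T [-0.013  0.187 -0.012] tau [-4.6313e+01 -1.9984e+01 -2.2300e-01 -1.0000e-02] rp [-1.7999e+02  3.0000e-02] t 43.225
time: 44.22
eef_pos: [0.5757, 0.2245, 0.2095]
ee_rot: [-180.0, 0.0, 97.3]
force: [-0.3, 0.0, -1.5]
finger_gap: 0.0182
turn 0.0 after turn shift [-0.1595  0.0441  0.0015] before [-0.1595  0.0441  0.0015] j7 -24.0 t 44.23 rot [-1.7995e+02  2.0000e-02  9.7310e+01] F [-0.31  0.05 -1.49]
```

```bash
python3 -m crank '[[[-0.03,0.0085,0,0,0,0,-1],[-0.045,0.0125,0,0,0,0,-1],[-0.045,0.0125,0,0,0,0,-1],[-0.03,0.0085,0,0,0,0,-1],[-0.0095,0.0021,0,0,0,0,-1],[0,0,0,0,0,0,-1],[0,0,0,0,0,0,-1]]]'; python3 go.py .6397 .0719 .1175 97.3
```

```text
time: 45.1
eef_pos: [0.6392, 0.0746, 0.2101]
ee_rot: [-180.0, -0.1, 97.5]
force: [0.5, 0.2, -0.6]
finger_gap: 0.0183
turn 0.2 after turn shift [-0.0027  0.0001  0.0926] before [-0.0027  0.0001  0.0926] j7 -8.1 t 45.10 rot [-1.7998e+02 -9.0000e-02  9.7460e+01] F [ 0.5   0.18 -0.57]
```

```bash
python3 -m crank '[[[-0.001,0.0,0,0,0,0,-1],[0,0,0.03,0,0,0,-1],[0,0,0.03,0,0,0,-1],[0,0,0.02,0,0,0,-1],[0,0,0.0122,0,0,0,-1],[0,0,0,0,0,0,-1],[0,0,0,0,0,0,-1]]]';python3 -m crank '[[[0,0,0,0,0,0,-0.3],[0,0,0,0,0,0,0],[0,0,0,0,0,0,0.2],[0,0,0,0,0,0,0.2],[0,0,-0.03,0,0,0,0.2],[0,0,-0.05,0,0,0,0.5],[0,0,-0.05,0,0,0,1],[0,0,0,0,0,0,1]]]'
python3 look.py; python3 go.py .5840 .3652 .15 82.2
```

```text
time: 45.98
eef_pos: [0.6408, 0.0711, 0.1189]
ee_rot: [179.9, 0.0, 97.3]
force: [0.6, -1.1, -1.1]
finger_gap: 0.0184
time: 46.98
eef_pos: [0.643, 0.0716, 0.2534]
ee_rot: [179.4, -0.0, 97.3]
force: [-0.0, 0.4, -1.4]
finger_gap: 0.0857
hung stones: bracket y hist [(np.float64(0.03), 38), (np.float64(0.04), 64), (np.float64(0.05), 33), (np.float64(0.08), 23), (np.float64(0.09), 65), (np.float64(0.1), 45), (np.float64(0.14), 51), (np.float64(0.15), 67), (np.float64(0.16), 16)] x 0.0348 z 0.132040802018619
A 116 [0.5843 0.3648 0.0822] [583.2 365.4  19.5  21.5  81.5] whole [583.6 365.6  34.9  65.2  82.5]
B none
C none
D none
turn 15.1 after turn shift [ 0.2835 -0.0966  0.1003] before [ 0.2989 -0.0197  0.1003] j7 -7.6 t 47.02 rot [179.73   0.    97.26] F [-0.26 -0.24 -1.15]
```

```bash
python3 -m crank '[[[0.0495,-0.0033,0,0,0,0,1],[0.0495,-0.0033,0,0,0,0,1],[0.0495,-0.0033,0,0,0,0,1],[0.0495,-0.0033,0,0,0,0,1],[0.0495,-0.0033,0,0,0,0,1],[0.0495,-0.0033,0.0,0,0,0,1],[0,0,0.05,0,0,7.5,1],[0,0,0.05,0,0,7.5,1]]]'; python3 -m crank '[[[0,0,0,0,0,0,1]]]' >/dev/null;  python3 go.py .5840 .3652 .068 82.3
```

```text
time: 48.02
eef_pos: [0.5817, 0.3635, 0.1451]
ee_rot: [-179.9, 0.1, 82.1]
force: [-0.6, 0.7, -0.1]
finger_gap: 0.0853
turn 0.1 after turn shift [0.0056 0.0042 0.0734] before [0.0056 0.0042 0.0734] j7 -50.3 t 48.15 rot [-179.46    0.52   82.39] F [ 0.64  0.06 -0.31]
```

```bash
python3 -m crank '[[[0,0,0.03,0,0,0,1],[0,0,0,0,0,0,1],[0,0,0,0,0,0,1]]]'; python3 go.py .5840 .3652 .068 82.3
```

```text
time: 48.52
eef_pos: [0.5839, 0.3636, 0.1199]
ee_rot: [179.9, -0.1, 82.3]
force: [0.1, 0.6, 0.6]
finger_gap: 0.0854
turn -0.0 after turn shift [ 0.0016 -0.0001  0.0519] before [ 0.0016 -0.0001  0.0519] j7 -50.7 t 48.52 rot [ 1.7989e+02 -1.0000e-01  8.2290e+01] F [0.1  0.59 0.59]
```

```bash
python3 -m crank '[[[0.001,0,0.03,0,0,0,1],[0,0,0.0219,0,0,0,1],[0,0,0,0,0,0,1],[0,0,0,0,0,0,1],[0,0,0,0,0,0,0],[0,0,0,0,0,0,-0.5],[0,0,0,0,0,0,-1],[0,0,0,0,0,0,-1]]]'; python3 rd.py
python3 -m crank '[[[0,0,0,0,0,0,-1],[0,0,-0.03,0,0,0,-1],[0,0,-0.04,0,0,0,-1],[0,0,-0.04,0,0,-7.5,-1],[0,0,-0.03,0,0,-7.5,-1],[0,0,0,0,0,0,-1],[0,0,0,0,0,0,-1]]]'; python3 go.py .6329 .1244 .208 97.3
```

```text
time: 49.52
eef_pos: [0.5829, 0.3642, 0.0664]
ee_rot: [-180.0, -0.0, 82.3]
force: [-0.7, -0.5, 0.6]
finger_gap: 0.0182
z 66.38 F [-0.7  -0.48  0.61] T [-0.1    0.073 -0.008] tau [-5.4099e+01 -2.1809e+01 -1.5500e-01  1.4000e-02] rp [-179.99   -0.  ] t 49.525
time: 50.4
eef_pos: [0.5823, 0.3633, 0.2042]
ee_rot: [-179.9, 0.1, 97.2]
force: [0.2, -0.1, -1.6]
finger_gap: 0.0187
turn -0.1 after turn shift [-0.2433  0.0198 -0.0038] before [-0.2433  0.0203 -0.0038] j7 -36.0 t 50.40 rot [-1.7987e+02  9.0000e-02  9.7180e+01] F [ 0.18 -0.09 -1.64]
```

```bash
python3 -m crank '[[[-0.035,0.003,0,0,0,0,-1],[-0.05,0.004,0,0,0,0,-1],[-0.05,0.004,0,0,0,0,-1],[-0.05,0.004,0,0,0,0,-1],[-0.035,0.003,0,0,0,0,-1],[-0.021,0.002,0,0,0,0,-1],[0,0,0,0,0,0,-1],[0,0,0,0,0,0,-1]]]'; python3 go.py .6329 .1244 .1135 97.3
```

```text
time: 51.4
eef_pos: [0.6326, 0.1302, 0.2056]
ee_rot: [-180.0, -0.1, 97.4]
force: [-0.0, -0.2, -1.0]
finger_gap: 0.0182
turn 0.1 after turn shift [-0.0058 -0.0004  0.0921] before [-0.0058 -0.0004  0.0921] j7 -14.0 t 51.40 rot [-1.7995e+02 -1.1000e-01  9.7420e+01] F [-0.03 -0.21 -0.97]
```

```bash
python3 -m crank '[[[-0.004,0.0,0,0,0,0,-1],[0,0,0.03,0,0,0,-1],[0,0,0.03,0,0,0,-1],[0,0,0.02,0,0,0,-1],[0,0,0.0117,0,0,0,-1],[0,0,0,0,0,0,-1],[0,0,0,0,0,0,-1]]]';python3 -m crank '[[[0,0,0,0,0,0,-0.3],[0,0,0,0,0,0,0],[0,0,0,0,0,0,0.2],[0,0,0,0,0,0,0.2],[0,0,-0.03,0,0,0,0.2],[0,0,-0.05,0,0,0,0.5],[0,0,-0.05,0,0,0,1],[0,0,0,0,0,0,1]]]'
python3 -m crank '[[[0.05,0,0,0,0,0,1],[0.05,0,0,0,0,0,1],[0.05,0,0,0,0,0,1],[0.05,0,0,0,0,0,1],[0,0,0,0,0,0,1],[0,0,0,0,0,0,1],[0,0,0,0,0,0,1],[0,0,0,0,0,0,1]]]'
python3 look.py pics/fin.png
python3 - <<'E'
from br import *
W=cloud(read_camera('scene'));f=lambda *a:cv2.minAreaRect((fit(W,*a)[:,:2]*1000).astype(np.float32))
print('grip',f(.093,.108,[.599,-.087],.026));print('tab',f(.031,.055,[.525,-.095],.03))
E
```

```text
time: 52.28
eef_pos: [0.6347, 0.1238, 0.1154]
ee_rot: [179.9, -0.0, 97.3]
force: [-0.3, -0.4, -0.5]
finger_gap: 0.0186
time: 53.28
eef_pos: [0.6367, 0.1245, 0.2498]
ee_rot: [179.4, -0.1, 97.2]
force: [0.2, -0.0, -1.1]
finger_gap: 0.0853
time: 54.28
eef_pos: [0.6092, 0.3202, 0.2442]
ee_rot: [180.0, 0.0, 97.1]
force: [-0.1, -0.4, -0.1]
finger_gap: 0.0854
hung stones: bracket y hist [(np.float64(0.03), 39), (np.float64(0.04), 62), (np.float64(0.05), 34), (np.float64(0.08), 22), (np.float64(0.09), 65), (np.float64(0.1), 44), (np.float64(0.14), 50), (np.float64(0.15), 67), (np.float64(0.16), 15), (np.float64(0.19), 34), (np.float64(0.2), 70), (np.float64(0.21), 37)] x 0.035 z 0.13259532201348578
A none
B none
C none
D none
grip ((599.3226318359375, -86.58119201660156), (40.63018035888672, 11.552915573120117), 60.17443084716797)
tab ((523.4091186523438, -94.36622619628906), (30.504331588745117, 11.073171615600586), 7.43278169631958)
```

View pics/fin.png

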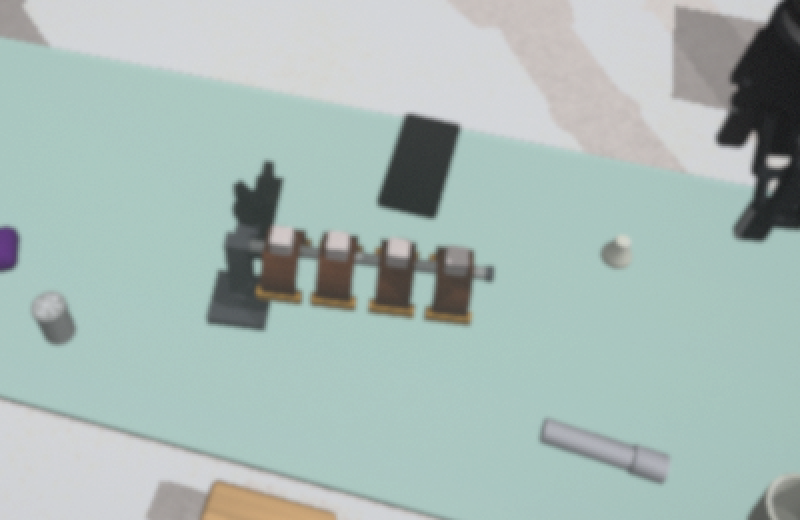

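All four cuffs hang upright and side by side, at about (282,265), (337,270), (396,275) and (453,285). The knob is still at about 60°, the tongue is in place, and the neighbouring items haven't moved.

```bash
python3 -c "
from cell import hand_in
print(hand_in())"
```

```text
the job is handed in; nothing more can be done
None
```

The tongue is under the clamp foot, the clamp is tightened, and all four cuffs hang on the bar. I handed the job in at about 54 s of the 210 s allowed; no verdict was reported.

**Tongue:** After the clamping, the tab measured within about 2–3 mm of its target, and its yaw was 7.4° against about 7.3° for the bracket. The limit is 14 mm.

**Clamp:** I found a 7.0 mm gap by lifting the tongue against the foot and watching the joint torques. I then turned the knob about 298–300° clockwise in two grips; the camera put the total at roughly 298°. That should be about a quarter turn past touch. I could not read the foot cushion directly.

**Tug check:** My pull test on the tab was not clean, because the gripper closed before its descent had settled and gripped about 3 mm high. The tongue still resisted more than 4 N sideways. Lifting it just under 1 mm took about 5 N, which fits a cushion pressed in about 3 mm.

**Cuffs:** In the last picture all four are astride the bar, stone up. Their middles are at about 46, 97, 150 and 203 mm along the bar, inside the 28–218 mm limits. I took one picture before handing in, so I did not measure their speed.

**Other items:** The charger, flashlight and coin holder show no movement in the pictures. The earbud case was only partly in the last view. No cuff was seen knocked aside.

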